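# Clip the soap holder onto the sloping rail by the sink

### The arm

A 7-joint arm with a two-finger parallel gripper is mounted at the origin on the work surface. World frame = base frame: x ahead of the robot, y to its left, z up, the work surface at z = 0. Lengths are in m, angles in degrees, forces in N, time in s.
With the tool pointing down it reaches from about 0.35 to 0.775 m from the base axis. Payload 3.1 kg.
Tool frame: the origin (TCP) lies on the centre line of the jaws, within the pads' length; the fingertips stand 17 mm ahead of it and the grasp point (between the pads) lies 2 mm behind it (robot.tip_reach is the distance from the TCP to the fingertips, in m); z points along the fingers, y is the direction in which the jaws open and shut (so a half turn about z gives the same grasp; the last joint's range is limited). The gripper opens to 85 mm and grips with 20 to 120 N. Pads are 22 mm wide; open, the fingers measure 114 mm over their backs; the gripper's body (76 mm by 85 mm) begins 54 mm behind the grasp point. The pads swing forward as they close: fully open they stand 13 mm farther back than shut.
Start: joints at [-73.722, 17.813, 0.802, 86.603, -0.252, 75.585, -1.558], TCP at [0.176, 0.521, 0.248] pointing down, gripper open.
Joint ranges: [-154.91, 154.91], [-16.99, 109.72], [-72.82, 74.43], [7.12, 147.25], [-82.49, 262.49], [11.32, 116.49], [-174.64, 174.64]. Speed limits (degrees/s): [159.86, 159.86, 180, 180, 180, 180, 180].

### API

Orientations are given as [roll, pitch, yaw] about the fixed x, y, z axes, in that order (R = Rz(yaw) Ry(pitch) Rx(roll)).
In Python, from station import robot, fingers, vision, workorder, recognise gives the robot as it stands. Calls block until the motion is done:
- robot.move_to(position, orientation): joint-space move of the TCP to a pose.
- robot.line_to(position, orientation=None, velocity=0.15, f_stop=None): straight line of the TCP; orientation=None keeps the orientation; velocity is the mean speed in m/s. With f_stop (N) it stops when the force on the tool has changed by that much, and returns True; else False.
- robot.move_j(angles): joint-space move.
- fingers.gripper_to(opening, force=None): opening from 0.0 (shut) to 1.0 (fully open); force is the grip in N (None keeps the last); returns when the fingers have stopped.
- robot.pause(seconds).
- robot.inverse_kinematics(position, orientation): joint angles nearest the present ones, or None.
- vision.grab_frame(name): name is "scene" or "top" or "wrist"; returns the picture (480x640x3 uint8, red, green, blue); there is no depth.
- vision.calibration(name): a dict with "mtx" (3x3 intrinsics, pixels), "extrinsics" (4x4, takes a point from world to camera coordinates); the wrist camera has in their place "T_tool_cam" (4x4, takes a point from camera to tool coordinates, whose origin is the TCP and whose axes are the flange's). Camera axes: x right, y up, looking along -z (the intrinsics and any distortion apply to the point x, -y, -z); pixel columns grow to the right and rows downward; lengths in m; the calibration is good to about 2 mm. The wrist camera is an equidistant fisheye: a pixel r from the principal point sees the ray r / f radians off the axis. A picture is of the moment at which its call begins: read the wrist's pose just before it. calibration takes no time and is no camera call.
A pose or a line that the arm cannot do raises robot.PlanningError and nothing moves.
- workorder.close_job(): hands the job in, once; it reports no verdict.
Trained networks look in the newest picture that a camera, given by its name, has taken for a name from the list of things; names that differ only in an ending like _2 or _b are one class to them, and where a whole thing is asked for, a point or a joint stands for the part that bears it (a point fixed in the world has none). Each returns a list of dicts, best first, with "p" (0 to 1); they miss things now and then, are a little off and sometimes report something else, mostly with a low value. They report only what shows in the picture. A call takes as long as a camera call. They do not tell look-alikes from the thing itself.
- recognise(label, camera): "rect" ([centre column, centre row, width, height] in pixels, round what is visible of it).
Readings, each from a call of its own:
- robot.current_time_s(): time.
- robot.current_joint_positions(): joint angles.
- robot.current_dq(): joint speeds.
- robot.current_joint_torque(): joint torques, N m.
- robot.current_tool_pos(): TCP position.
- robot.current_eef_rot(): TCP orientation.
- robot.current_contact_force(): force on the tool from outside, world axes, zero at the start.
- robot.current_torque(): the same for the moment, N m.
- robot.current_finger_gap(): opening from 0.0 (shut) to 1.0 (fully open).
Only numpy, scipy, OpenCV 4.12 (cv2) and the standard library are available. Lean on these libraries where they do the work, as an engineer would, in place of code of your own. Each camera call takes 0.05 s, during which the arm holds its last target.

### The job

Pick up the loose white soap holder and mount it on the steel rail, away from the rail's ends: first hook the lip at its upper end under the rail's upper edge with the foot end still raised, then tilt the foot end down until its clip snaps under the lower edge, so that the holder lies flat on the rail and stays there by itself. Work gently, by feel: the stand must never take more than about 3 kg (30 N) of push, even for a moment, and the bucket, clothespin, measuring cup and tub stay where they are.

Things in the scene. Friction and masses are not known exactly. Their poses are not given: they have to be found in the camera images.
- holder_center (a point): Loose white plastic soap holder, 180 g +/-30%: open tray 55 long (x) x 48 wide (y, grasp this) x 32 high, walls 4 (-x end wall only 12 high), thumb tab at its -x end. From this point (over the balance point, 16 mm above the flat underside) the tray spans x -24..+31 mm. Axes: x from tab to hook end, z up out of the tray. It starts standing level, underside 15 mm above the drainboard, x away from the robot within 30 degrees.
- holder_seat (a point): Point on the holder's flat underside, 16 mm straight below holder_center, same axes. This face lies on the rail when mounted. Below it hang, 15 mm deep: at +x the hook's leg (x +21..+27 mm, 40 wide), at -x a plain standing fin (x -57..-53, 40 wide).
- holder_lip (a point): Top of the tip of the hook's lip (40 wide, 4 thick), which points from the leg back to -x; 15.5 mm along +x from holder_seat, 7.4 mm below the underside, same axes. Slot between lip and underside: 4.2 mm high at the leg, 7.7 at the mouth, so the 3 mm rail slides in with the foot end raised 20 to 30 degrees from flat. Mounted, the leg's inner face (x +21) stands 0 to 1.5 mm off the rail's upper edge.
- holder_tab (a point): Press point on top of the thumb tab (34 long, 48 wide, 6 thick, x -58..-24 mm), 38 mm along -x from holder_seat and 6 mm above the underside, same axes. With the lip hooked, 3 to 9 N here, square to the rail, snaps the clip; after that the holder is rigid on the rail and the force shoots up.
- clip (a joint): Spring foot clip under the holder: 0 = relaxed (also when snapped home), up to 0.007 m = pushed back to -x. Its nose (30 wide, x -31..-26.5 mm from holder_seat, 4 to 13 mm below the underside, ramped below, flat on top) is pushed back 3 to 5 mm by the rail's lower edge, then springs under it. Spring 0.9 N + 0.3 N per mm.
- seat: Nominal frame of the fixed sloping rail, a steel strip 50 wide (x -30..+20 mm) x 190 long (y) x 3 thick on a grey stand. Origin: on its top face, midway along, 80 mm above the drainboard. x up the slope (rises 30 degrees, away from the robot), y along the rail, z square off it. Mounted, the holder's axes equal these and holder_seat has nominally z = 0 (see rail_edge). Under the strip 11 mm is free where |x| > 7 mm.
- rail_edge (a point): Nominal middle of the strip's upper edge, on its top face: x = +20 mm in the seat frame (lower edge at -30), same axes. BUT the strip is really fixed anywhere up to 5 mm up or down the slope and up to 4 mm above or below its nominal plane (same slope and heading), so its edges and height must be found by touch.
- bucket_center (a point): Orange plastic bucket, 250 across at the rim, 230 high; its middle. Leave alone.
- pin_center (a point): Wooden clothespin 74 x 14 x 11 lying flat; its middle. Leave alone.
- measure_center (a point): White plastic measuring cup, 84 across, 85 high, handle on one side; its middle. Leave alone.
- tub_center (a point): Closed plastic tub 116 x 156 x 90 high with black flip-top lid; its middle. Leave alone.
Mind the look-alikes: they are no part of the job. Leave any yellow look-alike of the part that bears holder_center alone.

How it is judged (in metres and radians):
On the way:
1. the holder's lip is under the rail's upper edge while its foot end is still raised (more than 7 degrees from flat) (z of holder_lip in the frame of seat between -0.0175 and 0.001 m and x of holder_lip in the frame of seat between 0 and 0.019 m and y of holder_lip in the frame of seat between -0.07 and 0.07 m and angle between the z axis of holder_seat and the z axis of seat, either way round above 0.12 rad), for 0.15 s.
At the end, for the whole second after the job is handed in: The holder lies flat on the rail (underside within 6.5 mm of the strip's nominal plane, within 4.5 degrees, turned less than 5 degrees), its middle within 10 mm of the rail's middle up and down the slope and within 70 mm along it, the clip snapped home (joint below 1.5 mm), released and at rest (z of holder_seat in the frame of seat between -0.0065 and 0.0065 m and x of holder_seat in the frame of seat between -0.01 and 0.01 m and y of holder_seat in the frame of seat between -0.07 and 0.07 m and angle between the z axis of holder_seat and the z axis of seat, either way round below 0.08 rad and angle between the x axis of holder_seat and the x axis of seat, either way round below 0.09 rad and value of joint clip below 0.0015 m and linear speed of holder below 0.02 m/s); the robot touches nothing.
It fails at once if the rail stand is pushed with more than 30 N (contact force between stand and anything else above 30 N).
It fails at once if the bucket is moved more than 25 mm (distance of bucket_center from where it was at the start of the episode above 0.025 m).
It fails at once if the pin is moved more than 25 mm (distance of pin_center from where it was at the start of the episode above 0.025 m).
It fails at once if the measure is moved more than 25 mm (distance of measure_center from where it was at the start of the episode above 0.025 m).
It fails at once if the tub is moved more than 25 mm (distance of tub_center from where it was at the start of the episode above 0.025 m).
It also fails if it takes over 54 s, if anything falls off the work surface, if the arm or the gripper's body presses on something with over 40 N, if the wrist force passes 120 N, or if a joint passes its speed limit or range.

## Working session

There is one attempt and no reset: what is moved stays moved. The work goes in short steps, each a Python script; the robot and the scene stay as the last script left them, time stands still between calls to the robot, and variables do not carry over. Pictures are saved under pics/ and viewed, and the job is handed in when it is done.

```bash
ls -la; mkdir -p pics; python3 - <<'E'
from station import robot, fingers, vision, workorder, recognise
import cv2, numpy as np
print(robot.current_time_s(), robot.current_tool_pos(), robot.current_eef_rot(), robot.tip_reach)
for n in ["scene","top"]:
    im=vision.grab_frame(n); cv2.imwrite(f"pics/{n}0.png",im[:,:,::-1])
    c=vision.calibration(n); print(n,c)
    for l in ["holder_center","seat","bucket_center","pin_center","measure_center","tub_center","holder_tab"]:
        try: print(l,[(np.round(d["rect"]).tolist(),round(d["p"],2)) for d in recognise(l,n)])
        except Exception as e: print(l,e)
print(vision.calibration("wrist"))
E
```

```text
total 12
drwxr-xr-x  3 agent agent 4096 Dec  7 16:31 .
drwxr-xr-x 23 root  root  4096 Dec  7 16:31 ..
drwxr-xr-x  2 agent agent 4096 Dec  7 16:31 pics
0.0 [0.17578901 0.52042239 0.24721624] [-1.79864504e+02  5.16929472e-03  1.61340772e+02] 0.017
scene {'mtx': array([[476.89676966,   0.        , 328.04721718],
       [  0.        , 476.89676966, 241.29299873],
       [  0.        ,   0.        ,   1.        ]]), 'extrinsics': array([[ 0.72870414,  0.68481458,  0.00438915, -0.52460417],
       [-0.53898379,  0.5695497 ,  0.620572  ,  0.17245031],
       [ 0.42247691, -0.45457907,  0.78413719, -1.22592572],
       [ 0.        ,  0.        ,  0.        ,  1.        ]])}
holder_center [([322.0, 262.0, 47.0, 35.0], 0.86), ([370.0, 228.0, 41.0, 33.0], 0.57)]
seat [([232.0, 350.0, 98.0, 79.0], 0.67)]
bucket_center [([410.0, 111.0, 108.0, 127.0], 0.94)]
pin_center [([325.0, 371.0, 35.0, 26.0], 0.68)]
measure_center [([421.0, 272.0, 52.0, 54.0], 0.88)]
tub_center [([240.0, 428.0, 115.0, 102.0], 0.73)]
holder_tab [([374.0, 231.0, 40.0, 34.0], 0.86), ([355.0, 318.0, 44.0, 50.0], 0.66), ([320.0, 
[... 757 characters left out ...]
33.0], 0.91)]
tub_center [([461.0, 183.0, 72.0, 56.0], 0.68)]
holder_tab [([346.0, 188.0, 31.0, 20.0], 0.92), ([328.0, 240.0, 27.0, 36.0], 0.81), ([277.0, 231.0, 33.0, 33.0], 0.73)]
{'mtx': array([[371.64829954,   0.        , 318.01509416],
       [  0.        , 371.64829954, 241.45075613],
       [  0.        ,   0.        ,   1.        ]]), 'T_tool_cam': array([[ 3.53225151e-05,  9.53712521e-01,  3.00719848e-01,
         7.75173285e-02],
       [ 9.99999974e-01,  3.34729415e-05, -2.23617025e-04,
         4.78306032e-04],
       [-2.23332334e-04,  3.00719848e-01, -9.53712495e-01,
        -1.24960293e-01],
       [ 0.00000000e+00,  0.00000000e+00,  0.00000000e+00,
         1.00000000e+00]])}
```

View pics/scene0.png

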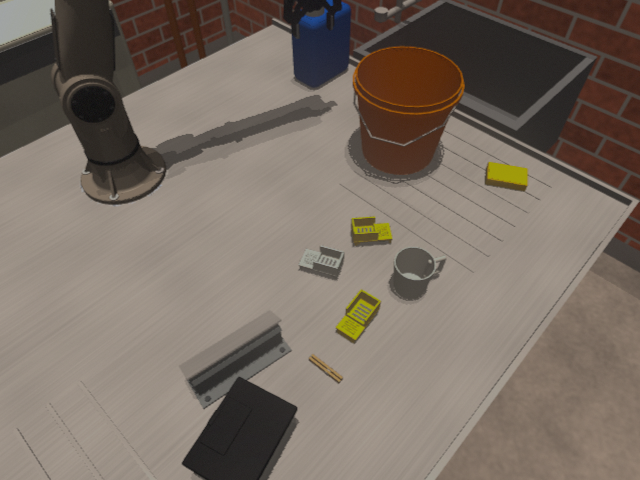

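View pics/top0.png

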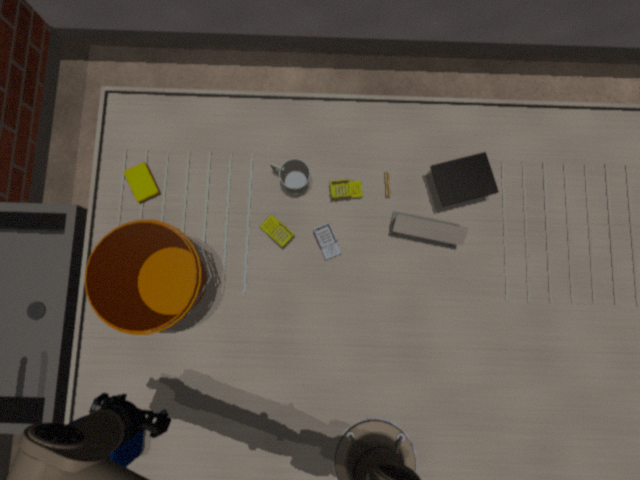

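```bash
python3 - <<'E'
import cv2
a=cv2.imread("pics/top0.png")[150:300,240:500]; cv2.imwrite("pics/top0c.png",cv2.resize(a,None,fx=3,fy=3,interpolation=cv2.INTER_CUBIC))
a=cv2.imread("pics/scene0.png")[200:400,170:440]; cv2.imwrite("pics/scene0c.png",cv2.resize(a,None,fx=2.9,fy=2.9,interpolation=cv2.INTER_CUBIC))
E
```

```text
(no output)
```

View pics/top0c.png

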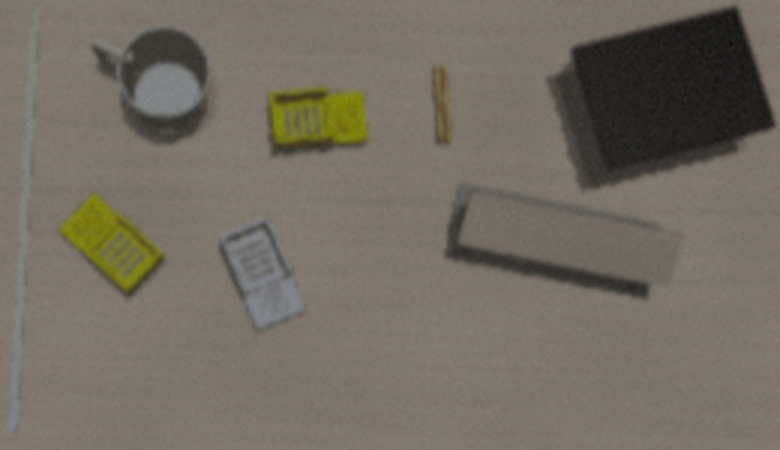

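View pics/scene0c.png

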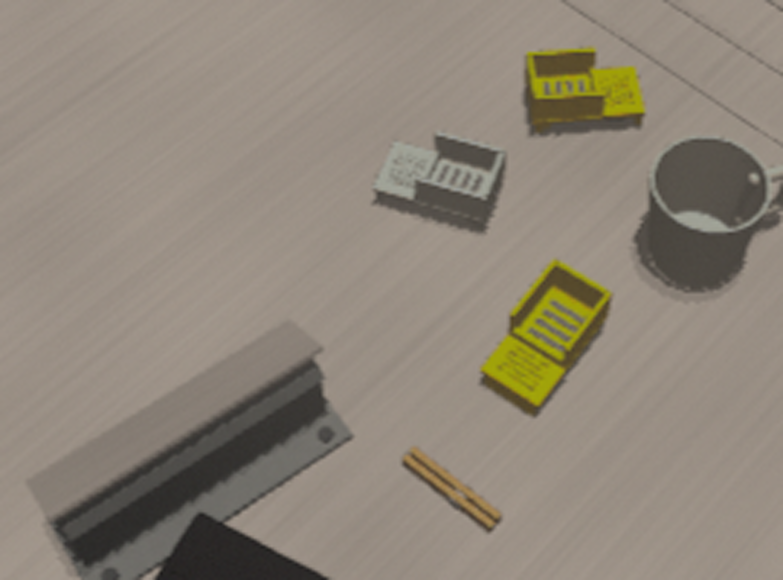

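The white holder is at (330,240) in top and (322,262) in scene. The look-alikes are yellow, at top (348,190) and (276,231), so the white one is the target: its tab faces the robot, as described. The rail is at top (430,229).

Next I'll compute coarse positions, then take close wrist views.

```bash
cat > h.py <<'E'
from station import robot, fingers, vision, workorder, recognise
import cv2, numpy as np
from scipy.spatial.transform import Rotation as Rot
from scipy.optimize import least_squares
def euler(R): return Rot.from_matrix(R).as_euler('xyz',degrees=True)
def proj(cam,P,tool=None):
    c=vision.calibration(cam); K=c["mtx"]; P=np.atleast_2d(P)
    if cam!="wrist":
        E=c["extrinsics"]; q=P@E[:3,:3].T+E[:3,3]
        q=q*[1,-1,-1]; return (q[:,:2]/q[:,2:])*[K[0,0],K[1,1]]+K[:2,2]
    p,R=tool; T=c["T_tool_cam"]
    t=(P-p)@R; q=(t-T[:3,3])@T[:3,:3]; q=q*[1,-1,-1]
    r=np.hypot(q[:,0],q[:,1]); th=np.arctan2(r,q[:,2])
    return q[:,:2]/np.maximum(r,1e-9)[:,None]*th[:,None]*[K[0,0],K[1,1]]+K[:2,2]
def ray(cam,uv,tool=None):
    c=vision.calibration(cam); K=c["mtx"]; uv=np.asarray(uv,float)
    xy=(uv-K[:2,2])/[K[0,0],K[1,1]]
    if cam!="wrist":
        E=c["extrinsics"]; d=np.array([xy[0],-xy[1],-1]); R=E[:3,:3]
        return -R.T@E[:3,3], R.T@d
    p,R=tool;T=c["T_tool_cam"]; th=np.hypot(*xy); s=np.sin(th)/max(th,1e-9)
    d=np.array([xy[0]*s,-xy[1]*s,-np.cos(th)])
    return p+R@T[:3,3], R@T[:3,:3]@d
def atz(cam,uv,z,tool=None):
    o,d=ray(cam,uv,tool); return o+d*(z-o[2])/d[2]
def toolpose():
    return np.array(robot.current_tool_pos()), Rot.from_euler('xyz',robot.current_eef_rot(),degrees=True).as_matrix()
def seatframe(o,head):  # columns x,y,z axes
    return np.asarray(o), Rot.from_euler('zy',[head,-30],degrees=True).as_matrix()
E
python3 - <<'E'
from h import *
c=lambda u,v:(240+u/3,150+v/3)
s=lambda u,v:(170+u/2.9,200+v/2.9)
print("holder top: far L,R tray top", [atz("top",c(*p),.047).round(4) for p in [(222,240),(266,220)]])
print("tab L,R", [atz("top",c(*p),.021).round(4) for p in [(260,330),(303,312)]])
print("scene tab L,R",[atz("scene",s(*p),.021).round(4) for p in [(395,143),(375,180)]], "scene tray top", [atz("scene",s(*p),.047).round(4) for p in [(436,134),(504,153),(495,184)]])
print("rail top: UL LL LR UR",[atz("top",c(*p),z).round(4) for p,z in [((470,190),.09),((458,245),.065),((668,286),.065),((684,235),.09)]])
print("rail scene: lower(robot) L, upper L, upper R, lower R",[atz("scene",s(*p),z).round(4) for p,z in [((290,321),.065),((325,348),.09),((55,522),.09),((28,482),.065)]])
print("tub",atz("top",(461,183),.09),[atz("top",c(*p),.09).round(3) for p in [(572,45),(605,172),(775,128)]])
E
```

```text
holder top: far L,R tray top [array([0.5947, 0.1753, 0.047 ]), array([0.6141, 0.1364, 0.047 ])]
tab L,R [array([0.5175, 0.1384, 0.021 ]), array([0.535 , 0.0998, 0.021 ])]
scene tab L,R [array([0.5234, 0.1386, 0.021 ]), array([0.5371, 0.1038, 0.021 ])] scene tray top [array([0.5542, 0.1519, 0.047 ]), array([0.6025, 0.1734, 0.047 ]), array([0.6166, 0.1482, 0.047 ])]
rail top: UL LL LR UR [array([ 0.6384, -0.039 ,  0.09  ]), array([ 0.5937, -0.0332,  0.065 ]), array([ 0.5628, -0.2187,  0.065 ]), array([ 0.6044, -0.2251,  0.09  ])]
rail scene: lower(robot) L, upper L, upper R, lower R [array([ 0.6017, -0.0354,  0.065 ]), array([ 0.6442, -0.0417,  0.09  ]), array([ 0.6136, -0.2254,  0.09  ]), array([ 0.569 , -0.2192,  0.065 ])]
tub [ 0.72551012 -0.2093075   0.09      ] [array([ 0.772, -0.129,  0.09 ]), array([ 0.658, -0.157,  0.09 ]), array([ 0.702, -0.308,  0.09 ])]
```

```bash
cat >> h.py <<'E'
def down(yaw,sx=1,tilt=0):
    """tool z = -(holder z); holder x = heading yaw, pitched up by tilt deg; tool x = sx*holder x"""
    H=Rot.from_euler('zy',[yaw,-tilt],degrees=True).as_matrix()
    return np.stack([sx*H[:,0],-sx*H[:,1],-H[:,2]],1)
E
python3 - <<'E'
from h import *
for sx in (1,-1):
    for p,yaw,t in [((.578,.143,.14),25,0),((.578,.143,.036),25,0),((.61,-.1,.12),-10,5),((.61,-.1,.1),-10,30),((.56,-.1,.1),-10,30)]:
        q=robot.inverse_kinematics(list(p),list(euler(down(yaw,sx,t)))); print(sx,t,None if q is None else np.round(q,1))
E
```

```text
1 0 [-40.7  31.   37.   89.3 -19.8  66.3 -64.6]
1 0 [-40.2  38.5  36.5  94.9 -26.7  55.5 -59.3]
1 5 [-25.5  35.8  50.8  92.2 -32.7  62.2 -66.5]
1 30 [-30.8  26.   52.4 117.8 -65.1  29.8 -32.6]
1 30 [-44.4  29.7  72.1 124.9 -75.8  38.  -21.4]
-1 0 [-26.3  27.9  15.4  88.7  -7.9  64.5 105.8]
-1 0 [-23.9  34.5  11.9  94.2  -8.5  52.2 106.2]
-1 5 [-24.7  35.2  49.3  92.2 -31.6  61.7 112.7]
-1 30 [-27.4  24.4  47.7 117.7 -61.8  27.6 144.9]
-1 30 [-24.7  17.3  43.2 124.4 -57.5  22.4 144.4]
```

```bash
python3 - <<'E'
from h import *
print("bucket rim centre",atz("top",(143,277),.23), "scene",atz("scene",(408,85),.23))
p=robot.current_tool_pos(); 
q=robot.inverse_kinematics([.16,.474,.42],list(robot.current_eef_rot())); print(np.round(q,2))
E
```

```text
bucket rim centre [0.44715464 0.55275668 0.23      ] scene [0.47792216 0.52049127 0.23      ]
[-74.15  10.37   1.07  72.39  -0.19  97.24  -1.79]
```

```bash
python3 - <<'E'
from h import *
robot.move_j([-74.15,10.37,1.07,72.39,-0.19,97.24,-1.79])
robot.move_j([-13.9,12,0,72.4,0,92,-80])
print(robot.current_time_s(),toolpose()[0],robot.current_eef_rot())
robot.move_to([.578,.143,.13],list(euler(down(25,1,0))))
print(np.round(robot.current_joint_positions(),1),robot.current_time_s())
p,R=toolpose(); np.savez("w1.npz",p=p,R=R); im=vision.grab_frame("wrist"); cv2.imwrite("pics/w1.png",im[:,:,::-1])
print(p, robot.current_eef_rot(), robot.current_contact_force())
print([(np.round(d["rect"]).tolist(),round(d["p"],2)) for d in recognise("holder_center","wrist")])
E
```

```text
3.4 [0.52417575 0.11384106 0.40587575] [179.43067676  -3.52580942  24.09068972]
[-15.   28.   -0.8  88.7   0.5  63.1 -80.9] 4.4917
[0.57930981 0.14353282 0.13177542] [179.94751802  -0.26307114  25.00504691] [-0.68509817 -0.15085886 -0.0201167 ]
[([321.0, 258.0, 79.0, 126.0], 0.96), ([473.0, 96.0, 133.0, 122.0], 0.85), ([153.0, 152.0, 108.0, 148.0], 0.73), ([593.0, 349.0, 94.0, 118.0], 0.64)]
```

View pics/w1.png

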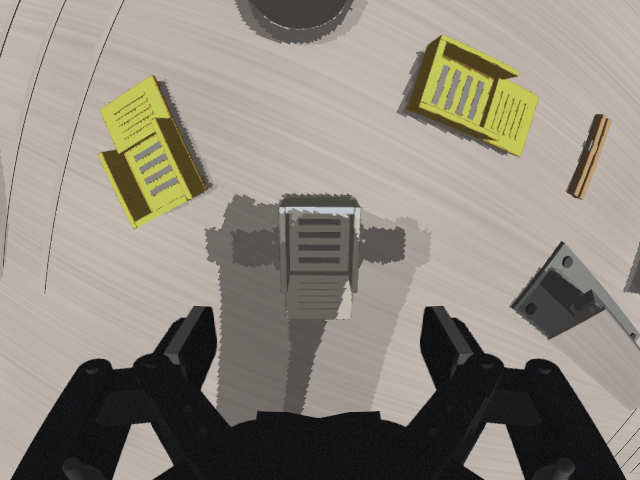

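```bash
python3 - <<'E'
import cv2
a=cv2.imread("pics/w1.png")[180:335,250:390]; cv2.imwrite("pics/w1c.png",cv2.resize(a,None,fx=5,fy=5,interpolation=cv2.INTER_CUBIC)[:600 if False else 775,:])
b=cv2.resize(a,None,fx=3.8,fy=3.8,interpolation=cv2.INTER_CUBIC); cv2.imwrite("pics/w1c.png",cv2.convertScaleAbs(b,alpha=1.5,beta=20)); print(b.shape)
E
```

```text
(589, 532, 3)
```

View pics/w1c.png

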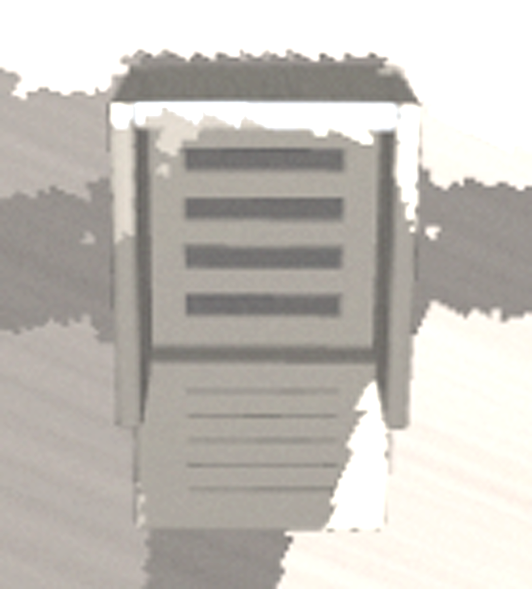

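```bash
python3 - <<'E'
from h import *
d=np.load("w1.npz"); tool=(d["p"],d["R"])
uv=np.array([(110,101),(420,102),(115,427),(408,428),(137,528),(388,530)])/3.8+[250,180]
P=np.array([(31,24,32),(31,-24,32),(-24,24,32),(-24,-24,32),(-58,24,6),(-58,-24,6)])/1e3
def f(q,r=True,n=slice(None)):
    H=P@Rot.from_euler('z',q[2]).as_matrix().T+[q[0],q[1],.015+(q[3] if len(q)>3 else 0)]
    return (proj("wrist",H,tool)-uv).ravel()
for q0 in ([.579,.143,.43],[.579,.143,.43,0]):
    s=least_squares(f,q0); print(s.x, np.degrees(s.x[2]), s.fun.round(2).tolist())
E
```

```text
[0.58067168 0.14402798 0.43258338] 24.785202206756818 [-0.75, -0.52, 0.55, -0.42, 0.52, 0.24, 0.15, 0.25, -0.29, 0.54, -0.24, 0.24]
[ 0.58016144  0.14378468  0.43257673 -0.00151828] 24.784821112238525 [-0.45, -0.11, 0.24, -0.02, 0.79, 0.02, -0.11, 0.03, -0.09, 0.19, -0.43, -0.11]
```

```bash
python3 - <<'E'
from h import *
d=np.load("w1.npz"); p,R=d["p"],d["R"]
print(robot.current_tool_pos(), robot.current_time_s())
for z in (17,4,-5,-20):
  print(z,[proj("wrist",p+R@(np.array(v)/1e3),(p,R)).round(0).tolist()[0] for v in [(11,42.5,z),(-11,42.5,z),(11,-42.5,z),(-11,-42.5,z)]])
a=cv2.imread("pics/w1.png")[280:440,130:510]; cv2.imwrite("pics/w1f.png",cv2.convertScaleAbs(cv2.resize(a,None,fx=2.1,fy=2.1,interpolation=cv2.INTER_CUBIC),alpha=2,beta=40))
E
```

```text
[0.57962718 0.1433363  0.13243089] 4.5917
17 [[418.0, 289.0], [413.0, 332.0], [221.0, 289.0], [226.0, 332.0]]
4 [[426.0, 302.0], [420.0, 348.0], [213.0, 302.0], [219.0, 348.0]]
-5 [[432.0, 313.0], [425.0, 360.0], [207.0, 313.0], [214.0, 360.0]]
-20 [[444.0, 333.0], [434.0, 383.0], [196.0, 333.0], [205.0, 383.0]]
```

View pics/w1f.png

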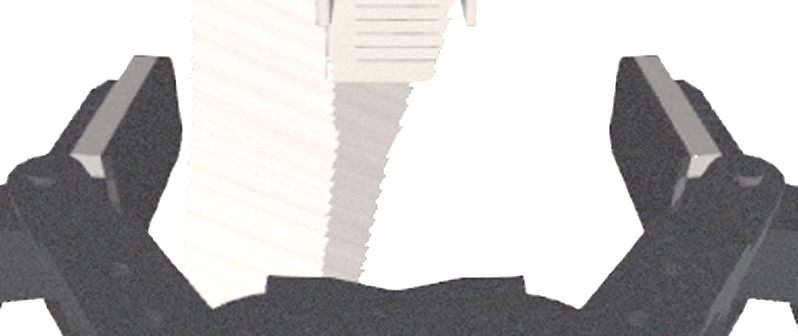

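```bash
python3 - <<'E'
from h import *
T=np.array([.5807,.1440,.0350]); e=list(euler(down(24.8,1,0)))
off=np.array([-.0015,0,-.002])
robot.line_to(list(T+off+[0,0,.04]),e,velocity=.2)
robot.line_to(list(T+off),e,velocity=.1)
robot.pause(.15)
p,R=toolpose(); print(p,robot.current_eef_rot(),robot.current_contact_force(),robot.current_time_s())
off=off+(T-p); print(off)
robot.line_to(list(T+off),e,velocity=.05); robot.pause(.1)
p,R=toolpose(); print(p,robot.current_eef_rot(),robot.current_time_s())
fingers.gripper_to(0.0,30)
p,R=toolpose(); print(p,robot.current_finger_gap(),robot.current_contact_force(),robot.current_time_s())
im=vision.grab_frame("wrist"); cv2.imwrite("pics/w2.png",im[:,:,::-1])
E
```

```text
[0.58013894 0.14421772 0.03413092] [ 1.79976863e+02 -1.26702790e-01  2.47981537e+01] [-0.58604746 -0.20398147  0.16848777] 5.725
[-0.00093894 -0.00021772 -0.00113092]
[0.57987797 0.14375501 0.03405115] [ 1.79995248e+02 -1.67413352e-02  2.47952864e+01] 6.075
[0.57993695 0.14378533 0.03398023] 0.558985555607271 [ 0.22612056 -0.86252729  0.7088991 ] 6.5083
```

View pics/w2.png

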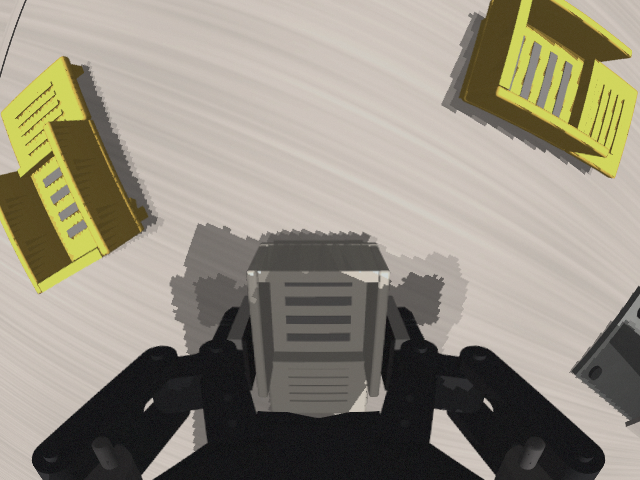

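```bash
cat >> h.py <<'E'
XG,ZG=-.0008,.019
SO,SR=seatframe([.6075,-.130,.080],-10)
def cmd(sx,sy,sz,th):
    """holder_seat at (sx,sy,sz) in seat frame, foot raised th deg -> TCP pos, euler"""
    H=down(-10,1,30-th); Hm=np.stack([H[:,0],-H[:,1],-H[:,2]],1)
    o=SO+SR@np.array([sx,sy,sz]); return o+Hm@np.array([XG,0,ZG]), H
def where():
    """actual holder_seat in seat frame, th"""
    p,R=toolpose(); Hm=np.stack([R[:,0],-R[:,1],-R[:,2]],1)
    s=SR.T@(p-Hm@np.array([XG,0,ZG])-SO); xs=SR.T@Hm[:,0]
    return s*1e3, np.degrees(np.arctan2(-xs[2],xs[0])), np.degrees(np.arctan2(xs[1],xs[0]))
OFF=np.zeros(3)
def go(sx,sy,sz,th,v=.1,f=None,corr=False):
    P,H=cmd(sx/1e3,sy/1e3,sz/1e3,th)
    return robot.line_to(list(P+OFF),list(euler(H)),velocity=v,f_stop=f) if f else robot.line_to(list(P+OFF),list(euler(H)),velocity=v)
def st(m=""):
    s,t,y=where(); print(m,"t%.2f"%robot.current_time_s(),"seat mm",s.round(2),"th %.1f yaw %.1f"%(t,y),"F",np.round(SR.T@np.array(robot.current_contact_force()),2),"gap %.3f"%robot.current_finger_gap())
E
python3 - <<'E'
from h import *
robot.line_to([.5799,.1438,.12],velocity=.25)
P,H=cmd(-.013,.03,.065,25); print(P)
robot.move_to(list(P),list(euler(H)))
robot.pause(.2); st(); print(np.round(robot.current_joint_positions(),1))
p,R=toolpose(); np.savez("w3.npz",p=p,R=R); im=vision.grab_frame("wrist"); cv2.imwrite("pics/w3.png",im[:,:,::-1])
im=vision.grab_frame("scene"); cv2.imwrite("pics/s3.png",cv2.resize(im[200:420,150:440],None,fx=2.7,fy=2.7,interpolation=cv2.INTER_CUBIC)[:,:,::-1])
E
```

```text
[ 0.56598341 -0.09805942  0.15135416]
 t8.22 seat mm [-13.36  32.95  64.35] th 24.7 yaw -0.7 F [-1.03 -0.41 -2.25] gap 0.561
[  1.1  21.5   9.5  96.2  -5.2  57.7 -87.3]
```

View pics/w3.png

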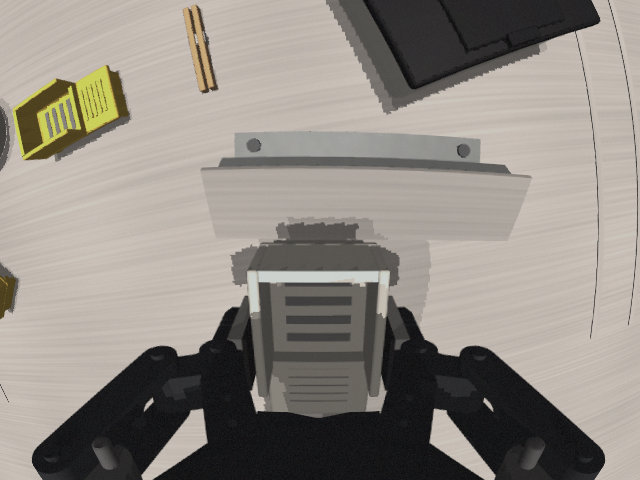

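View pics/s3.png

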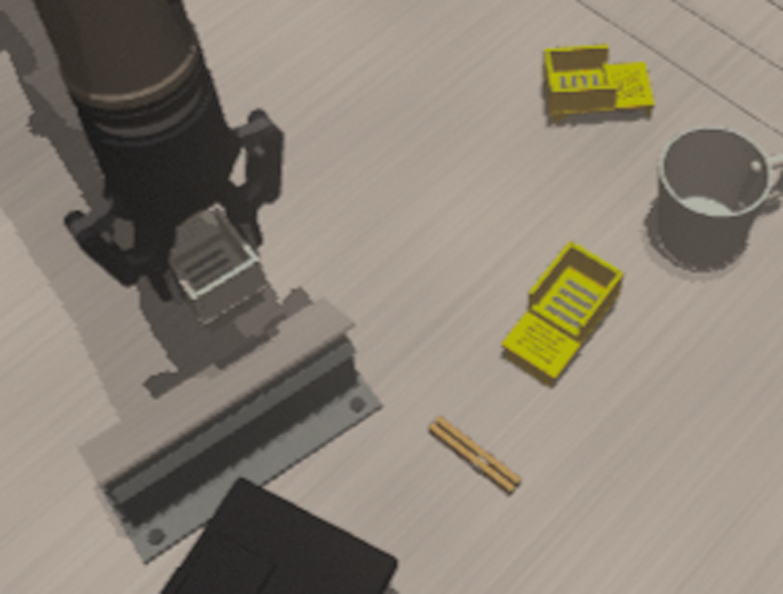

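```bash
python3 - <<'E'
from h import *
d=np.load("w3.npz"); tool=(d["p"],d["R"])
c=lambda u,v:(240+u/3,150+v/3)
s=lambda u,v:(170+u/2.9,200+v/2.9)
P=np.array([(20,95,0),(20,-95,0),(-30,-95,0),(-30,95,0)])/1e3
obs={"wrist":[(202,168),(531,176),(506,240),(215,237)],"top":[c(470,190),c(684,235),c(668,286),c(458,245)],"scene":[s(325,348),s(55,522),s(28,482),s(290,321)]}
def mk(cams,free):
    def f(q):
        o,R=seatframe([q[0],q[1],q[3] if free else .08],q[2]); W=P@R.T+o
        return np.concatenate([(proj(k,W,tool)-np.array(obs[k])).ravel() for k in cams])
    return f
for cams,free in [(["wrist"],0),(["wrist"],1),(["top"],0),(["scene"],0),(["wrist","scene","top"],1)]:
    r=least_squares(mk(cams,free),[.6075,-.13,-10,.08]); print(cams,r.x.round(4),r.fun.round(1).tolist())
E
```

```text
['wrist'] [  0.6051  -0.135  -12.1708   0.08  ] [-0.5, -1.8, 2.8, 1.0, 0.2, -1.4, -2.1, 2.7]
['wrist'] [  0.6049  -0.1349 -12.0872   0.0777] [0.9, -1.3, 0.8, 0.9, -1.2, -2.0, -0.9, 2.3]
['top'] [ 0.604  -0.1305 -9.8518  0.08  ] [1.1, 0.6, -0.2, -0.4, -0.9, -0.2, 0.0, -0.0]
['scene'] [  0.6109  -0.1324 -14.2477   0.08  ] [-0.5, -0.6, -2.5, 2.0, 1.3, 0.6, 1.9, -2.7]
['wrist', 'scene', 'top'] [  0.6052  -0.1342 -11.9353   0.0766] [0.1, -1.3, -0.9, 0.0, -2.6, -2.8, -1.4, 1.9, -3.7, -2.1, -4.1, 2.2, -1.2, 1.4, -2.0, -3.5, 2.9, -0.7, 0.6, 0.7, -0.7, 0.7, 1.2, -1.5]
```

```bash
python3 - <<'E'
import cv2, numpy as np
a=cv2.imread("pics/w3.png")
b=cv2.convertScaleAbs(cv2.resize(a[120:260,190:370],None,fx=4.2,fy=4.2,interpolation=cv2.INTER_CUBIC),alpha=1.6,beta=-20)
c=cv2.convertScaleAbs(cv2.resize(a[120:260,370:550],None,fx=4.2,fy=4.2,interpolation=cv2.INTER_CUBIC),alpha=1.6,beta=-20)
cv2.imwrite("pics/w3l.png",b);cv2.imwrite("pics/w3r.png",c)
E
```

View pics/w3l.png

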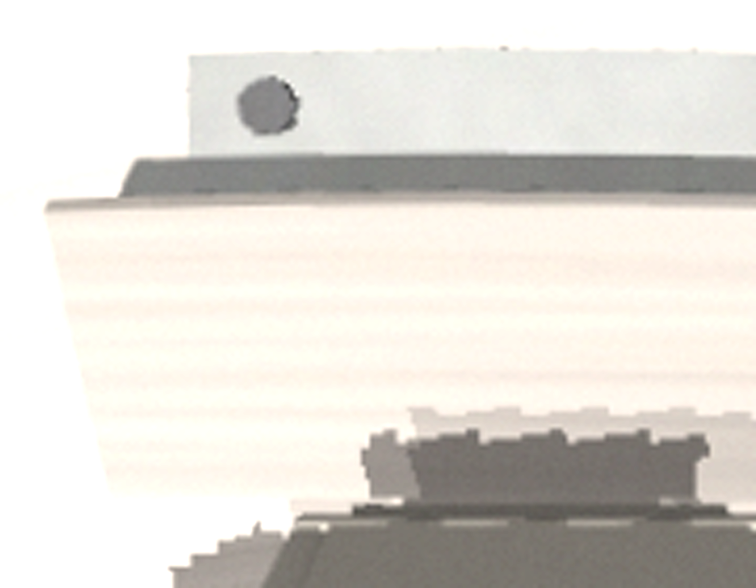

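View pics/w3r.png

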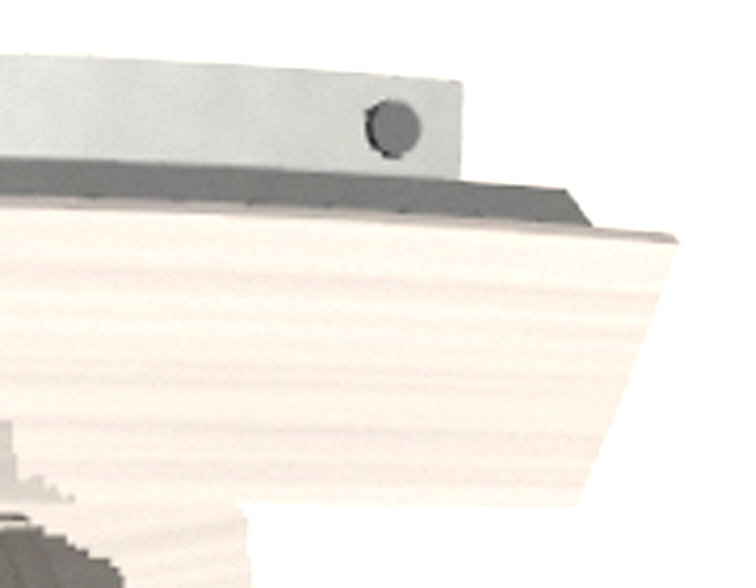

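```bash
python3 - <<'E'
from h import *
d=np.load("w3.npz"); tool=(d["p"],d["R"])
uv=np.array([(201,169.5),(531.9,177.1),(508.1,240),(215.7,237.1)])
P=np.array([(20,95,0),(20,-95,0),(-30,-95,0),(-30,95,0)])/1e3
def f(q):
    o,R=seatframe([q[0],q[1],q[3] if len(q)>3 else .08],q[2]); 
    if len(q)>4: R=Rot.from_euler('zy',[q[2],-q[4]],degrees=True).as_matrix()
    return (proj("wrist",P@R.T+o,tool)-uv).ravel()
for q in ([.605,-.135,-12],[.605,-.135,-12,.08],[.605,-.135,-12,.08,30]):
    r=least_squares(f,q); print(r.x.round(4),r.fun.round(1).tolist())
    o,R=seatframe([r.x[0],r.x[1],r.x[3] if len(q)>3 else .08],r.x[2])
    print(proj("wrist",o+R@[.02,-.0,0],tool),proj("wrist",o+R@[.02,.0475,0],tool))
E
```

```text
[  0.6047  -0.1352 -11.9758] [1.0, -2.1, 2.3, 0.1, -1.3, -1.2, -2.1, 3.6]
[[387.26725655 167.83208999]] [[295.22020033 166.07197447]]
[  0.6046  -0.1352 -11.9319   0.0788] [1.7, -1.8, 1.3, 0.0, -2.1, -1.5, -1.4, 3.4]
[[386.81610305 167.98061537]] [[295.34841026 166.30387147]]
[  0.6046  -0.1352 -11.9358   0.0788  30.0301] [1.7, -1.8, 1.3, 0.0, -2.1, -1.5, -1.4, 3.4]
[[386.83099451 167.98181991]] [[295.35959206 166.2990424 ]]
```

```bash
sed -i 's/^SO,SR=.*/SO,SR=seatframe([.605,-.133,.080],-11)/; s/H=down(-10,1,30-th)/H=down(-11,1,30-th)/' h.py; python3 - <<'E'
from h import *
go(-13,30,40,25,v=.08); robot.pause(.2); st("hover")
r=go(-13,30,14,25,v=.012,f=3); st("touch %s"%r)
robot.pause(.1); st("after")
E
```

```text
hover t8.97 seat mm [-12.61  29.97  40.21] th 24.5 yaw -1.1 F [-1.02 -0.57 -1.43] gap 0.554
touch True t10.56 seat mm [-13.19  29.97  18.63] th 24.6 yaw -1.1 F [1.62 0.2  4.77] gap 0.554
after t10.66 seat mm [-13.2   29.93  18.6 ] th 24.5 yaw -1.1 F [1.13 1.64 6.16] gap 0.556
```

```bash
python3 - <<'E'
from h import *
go(-13,30,24,25,v=.05); go(25,30,24,25,v=.08); robot.pause(.15); st("beyond")
r=go(25,30,7.4,25,v=.05,f=5); robot.pause(.15); st("low %s"%r)
r=go(-4,30,7.4,25,v=.012,f=3); st("edge %s"%r); robot.pause(.05); st("after")
im=vision.grab_frame("wrist"); cv2.imwrite("pics/w4.png",im[:,:,::-1])
im=vision.grab_frame("scene"); cv2.imwrite("pics/s4.png",cv2.resize(im[230:410,160:340],None,fx=3.3,fy=3.3,interpolation=cv2.INTER_CUBIC)[:,:,::-1])
E
```

```text
beyond t11.72 seat mm [23.82 30.02 23.92] th 24.6 yaw -1.1 F [-0.31 -0.35 -1.99] gap 0.554
low False t12.35 seat mm [25.23 29.93  7.52] th 24.5 yaw -1.1 F [-1.29 -0.17 -1.15] gap 0.556
edge True t13.94 seat mm [ 6.36 29.94  6.95] th 24.2 yaw -1.1 F [ 1.79 -0.79 -0.35] gap 0.558
after t13.99 seat mm [ 6.27 29.97  6.77] th 24.2 yaw -1.1 F [ 2.83 -0.18  0.77] gap 0.556
```

View pics/w4.png

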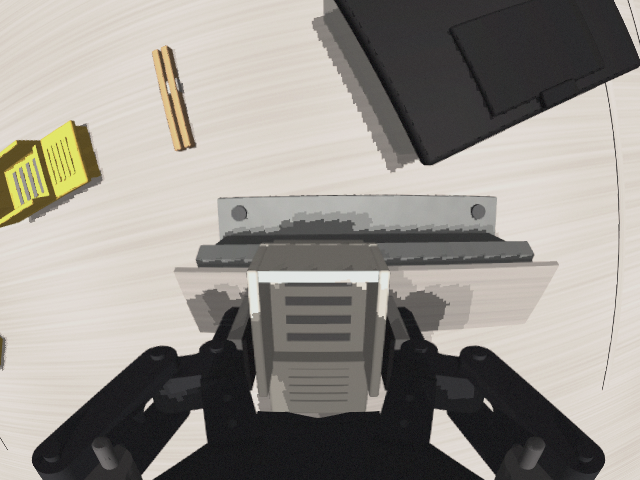

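View pics/s4.png

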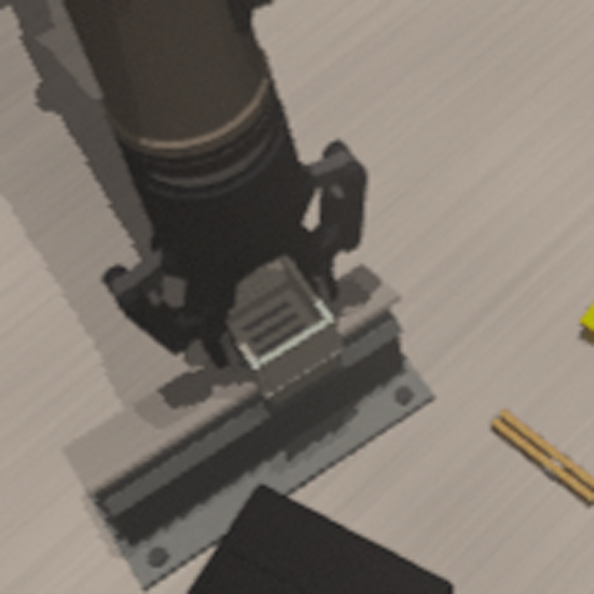

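```bash
python3 - <<'E'
from h import *
go(11,30,7.4,25,v=.04); r=go(11,30,2.5,25,v=.03,f=5); robot.pause(.15); st("low %s"%r)
r=go(-5,30,2.5,25,v=.012,f=3); st("in %s"%r); robot.pause(.1); st("after")
im=vision.grab_frame("scene"); cv2.imwrite("pics/s5.png",cv2.resize(im[230:410,160:340],None,fx=3.3,fy=3.3,interpolation=cv2.INTER_CUBIC)[:,:,::-1])
E
```

```text
low False t14.88 seat mm [10.89 30.01  2.49] th 24.5 yaw -1.1 F [-0.9   0.3  -1.56] gap 0.556
in True t15.97 seat mm [-1.36 30.01  2.17] th 24.3 yaw -1.1 F [2.04 0.2  2.59] gap 0.554
after t16.07 seat mm [-1.4  29.95  2.12] th 24.3 yaw -1.1 F [ 3.39 -0.12  3.95] gap 0.558
```

View pics/s5.png

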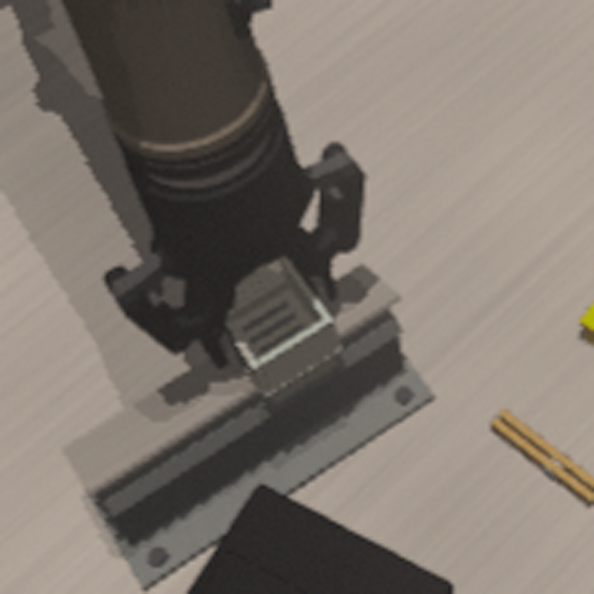

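```bash
cat >> h.py <<'E'
E_,ZR=17.4,-6.25
def tilt(th,dx=.6,dz=.25,v=.006,f=None):
    t=np.radians(th); return go(E_+dx-21*np.cos(t),30,ZR+dz+21*np.sin(t),th+.5,v=v,f=f)
E
python3 - <<'E'
from h import *
r=tilt(24.3,v=.01); robot.pause(.1); st("free")
r=tilt(20,v=.006,f=5); st("20 %s"%r)
r=tilt(17,v=.006,f=5); robot.pause(.1); st("17 %s"%r)
r=tilt(14.5,v=.006,f=4); robot.pause(.1); st("14.5 %s"%r)
E
```

```text
free t16.57 seat mm [-1.33 30.    2.36] th 24.3 yaw -1.1 F [ 0.75  0.1  -1.5 ] gap 0.557
20 False t17.08 seat mm [-1.9  29.85  1.27] th 20.1 yaw -0.7 F [ 0.17  0.11 -0.25] gap 0.558
17 False t17.58 seat mm [-2.26 29.85  0.31] th 17.2 yaw -0.5 F [-0.13  0.12  2.97] gap 0.558
14.5 False t18.04 seat mm [-2.28 30.   -0.55] th 14.8 yaw -0.4 F [0.73 0.18 5.65] gap 0.558
```

```bash
python3 - <<'E'
from h import *
fingers.gripper_to(.72,20); st("rel")
fingers.gripper_to(1.0); robot.pause(.2); st("open")
im=vision.grab_frame("wrist"); cv2.imwrite("pics/w6.png",im[:,:,::-1])
im=vision.grab_frame("scene"); cv2.imwrite("pics/s6.png",cv2.resize(im[230:410,160:340],None,fx=3.3,fy=3.3,interpolation=cv2.INTER_CUBIC)[:,:,::-1])
E
```

```text
rel t18.33 seat mm [-3.23 30.19 -1.24] th 14.8 yaw -0.4 F [ 0.33  0.37 -0.28] gap 0.720
open t18.90 seat mm [-2.28 30.01 -0.71] th 14.7 yaw -0.4 F [-0.58  0.16  0.33] gap 1.002
```

View pics/w6.png

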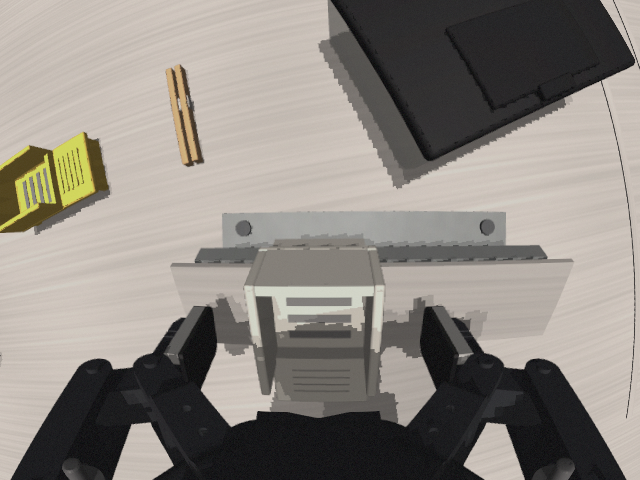

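View pics/s6.png

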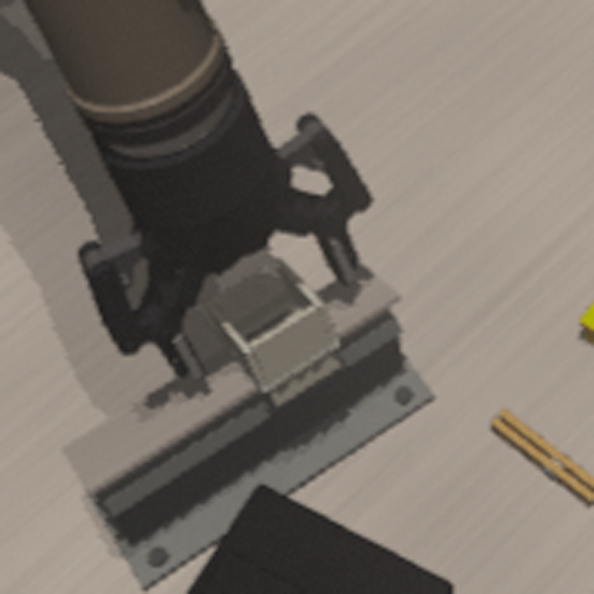

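```bash
cat >> h.py <<'E'
def tip(x,y,z):
    return SO+SR@(np.array([x,y,z+17])/1e3)
RP=down(-11,1,30)
def tipnow():
    p,R=toolpose(); return (SR.T@(p+R@[0,0,.017]-SO)*1e3).round(2)
E
python3 - <<'E'
from h import *
p,R=toolpose(); q=p-R[:,2]*.06
robot.line_to(list(q),velocity=.15)
fingers.gripper_to(0.0,40)
T=tip(-43,30,40); print(robot.inverse_kinematics(list(T),list(euler(RP))), robot.inverse_kinematics(list(tip(-43,30,-2)),list(euler(RP))))
robot.line_to(list(T),list(euler(RP)),velocity=.12); robot.pause(.2)
st(); print(tipnow(), robot.current_eef_rot(), euler(RP))
im=vision.grab_frame("wrist"); cv2.imwrite("pics/w7.png",im[:,:,::-1])
im=vision.grab_frame("scene"); cv2.imwrite("pics/s7.png",cv2.resize(im[230:410,160:340],None,fx=3.3,fy=3.3,interpolation=cv2.INTER_CUBIC)[:,:,::-1])
E
```

```text
[ 11.24731968  11.31798642   0.69152586 124.8052691  -23.06502061
  15.60208914 -68.40247887] [  1.61696449  17.37820499  11.23448444 124.16000917 -45.07242988
  12.8252971  -47.57252247]
 t21.19 seat mm [-39.52  30.27  38.27] th -0.2 yaw 0.0 F [-0.24  0.27  0.35] gap -0.000
[-40.33  30.27  40.27] [-173.72551257  -29.57235652  -12.61542964] [-173.71343874  -29.39407063  -12.65044288]
```

View pics/w7.png

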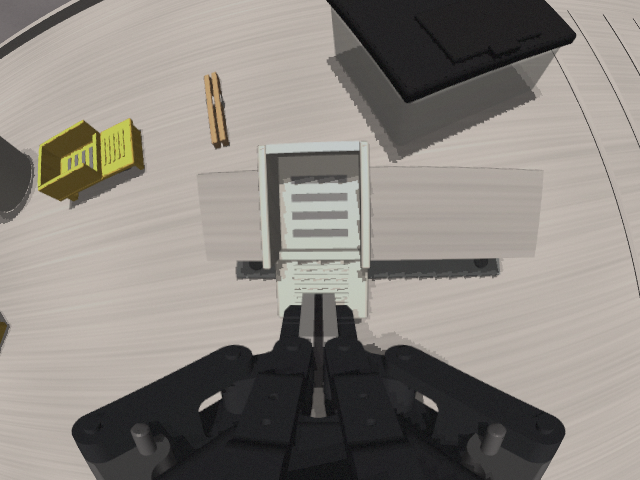

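View pics/s7.png

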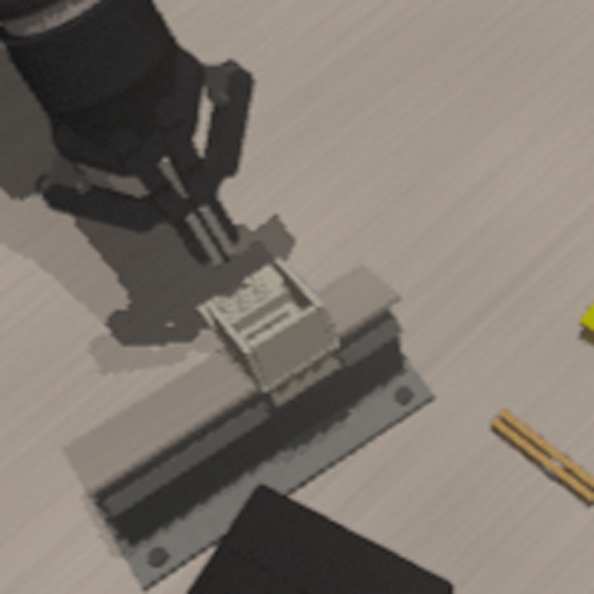

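```bash
python3 - <<'E'
import cv2
a=cv2.imread("pics/w7.png")[130:330,240:390]
cv2.imwrite("pics/w7c.png",cv2.resize(a,None,fx=4,fy=4,interpolation=cv2.INTER_CUBIC)[:600+200])
b=cv2.resize(a,None,fx=3,fy=3,interpolation=cv2.INTER_CUBIC); cv2.imwrite("pics/w7c.png",b)
E
```

```text
(no output)
```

View pics/w7c.png

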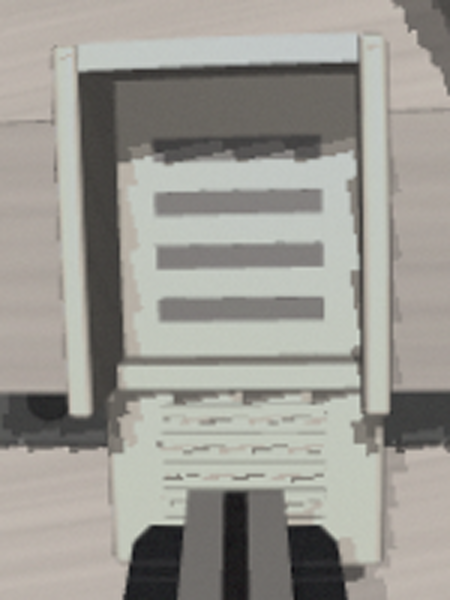

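```bash
python3 - <<'E'
from h import *
tool=toolpose(); print(tool[0], robot.current_time_s())
uv=np.array([(54,45),(386,36),(72,416),(388,413),(118,562),(381,566)])/3+[240,130]
P=np.array([(31,24,32),(31,-24,32),(-24,24,32),(-24,-24,32),(-58,24,6),(-58,-24,6)])/1e3
def pose(q): return Rot.from_euler('zy',[q[3],q[4]],degrees=True).as_matrix()
def f(q):
    W=(P@pose(q).T+np.array(q[:3])/1e3)@SR.T+SO
    return (proj("wrist",W,tool)-uv).ravel()
r=least_squares(f,[-3,30,-1,0,13.],x_scale=[1,1,1,1,1]); print("holder in seat: sx sy sz yaw th",r.x.round(2),r.fun.round(1).tolist())
uvr=np.array([(198,174),(543,170),(533,257),(206,260)])
Pr=np.array([(20,95,0),(20,-95,0),(-30,-95,0),(-30,95,0)])/1e3
def g(q):
    W=(Pr@Rot.from_euler('z',q[3],degrees=True).as_matrix().T+np.array(q[:3])/1e3)@SR.T+SO
    return (proj("wrist",W,tool)-uvr).ravel()
r=least_squares(g,[0,0,-4,0]); print("rail in seat: x y z yaw",r.x.round(2),r.fun.round(1).tolist())
E
```

```text
[ 0.54623257 -0.09534741  0.11200144] 21.2917
holder in seat: sx sy sz yaw th [-6.91 31.61 -6.88  2.15  8.19] [0.5, 1.0, 0.3, -0.2, 0.9, 1.2, 2.5, -1.7, -3.2, 2.0, -1.9, -2.4]
rail in seat: x y z yaw [-3.89 -2.16 -3.22  1.12] [-0.5, -2.3, -0.2, 1.8, -0.2, -2.0, 0.6, 2.5]
```

```bash
python3 - <<'E'
from h import *
e=list(euler(RP))
robot.line_to(list(tip(-46.5,30,24)),e,velocity=.06); robot.pause(.2); st(); print(tipnow())
r=robot.line_to(list(tip(-46,30,-3)),e,velocity=.012,f_stop=2.0); st("touch %s"%r); print(tipnow())
r=robot.line_to(list(tip(-46,30,-4)),e,velocity=.005,f_stop=9); st("press %s"%r); print(tipnow())
robot.pause(.1); st(); print(tipnow())
im=vision.grab_frame("wrist"); cv2.imwrite("pics/w8.png",im[:,:,::-1])
im=vision.grab_frame("scene"); cv2.imwrite("pics/s8.png",cv2.resize(im[230:410,160:340],None,fx=3.3,fy=3.3,interpolation=cv2.INTER_CUBIC)[:,:,::-1])
E
```

```text
t21.92 seat mm [-45.47  29.92  22.11] th -0.0 yaw -0.0 F [ 0.46 -0.51  0.46] gap -0.001
[-46.27  29.92  24.11]Traceback (most recent call last):
  File "<stdin>", line 4, in <module>
station.PlanningError: the arm cannot follow that straight line within its joint ranges
```

```bash
python3 - <<'E'
from h import *
print(np.round(robot.current_joint_positions(),1))
def tp(x,y,z,th):
    R=down(-11,1,30-th); return SO+SR@(np.array([x,y,z])/1e3)-R[:,2]*.017, R
for th in (0,3,5,7):
    for z in (12,4,-4):
        P,R=tp(-45,30,z,th); q=robot.inverse_kinematics(list(P),list(euler(R))); print(th,z,None if q is None else np.round(q,1))
E
```

```text
[ 12.6  13.5  -1.1 125.  -24.8  13.2 -66.7]
0 12 [ 12.8  15.3  -1.5 124.4 -26.3  12.  -65.2]
0 4 [ 10.6  16.4   0.8 124.3 -31.2  11.4 -60.5]
0 -4 [  1.6  17.6  11.2 124.4 -46.6  12.5 -46. ]
3 12 [  8.1  15.8   3.3 121.9 -20.8  16.8 -71.3]
3 4 [  8.6  16.9   2.7 121.7 -21.3  15.9 -70.8]
3 -4 [  9.   18.    2.1 121.4 -21.8  15.  -70.4]
5 12 [  5.5  16.3   6.  120.1 -18.7  20.  -73.8]
5 4 [  6.   17.4   5.4 119.9 -19.   19.1 -73.5]
5 -4 [  6.5  18.4   4.8 119.6 -19.4  18.3 -73.2]
7 12 [  3.1  16.9   8.5 118.3 -17.2  23.2 -75.7]
7 4 [  3.7  17.9   7.8 118.1 -17.4  22.3 -75.4]
7 -4 [  4.3  19.    7.1 117.8 -17.7  21.5 -75.3]
```

```bash
cat >> h.py <<'E'
def tp(x,y,z,th=4):
    R=down(-11,1,30-th); return list(SO+SR@(np.array([x,y,z])/1e3)-R[:,2]*.017), list(euler(R))
E
python3 - <<'E'
from h import *
robot.line_to(*tp(-45.5,30,24),velocity=.06); robot.pause(.2); st(); print(tipnow())
r=robot.line_to(*tp(-45.5,30,-3),velocity=.012,f_stop=2.0); st("touch %s"%r); print(tipnow())
r=robot.line_to(*tp(-45.5,30,-4),velocity=.005,f_stop=9); st("press %s"%r); print(tipnow())
robot.pause(.1); st(); print(tipnow())
im=vision.grab_frame("wrist"); cv2.imwrite("pics/w8.png",im[:,:,::-1])
im=vision.grab_frame("scene"); cv2.imwrite("pics/s8.png",cv2.resize(im[230:410,160:340],None,fx=3.3,fy=3.3,interpolation=cv2.INTER_CUBIC)[:,:,::-1])
E
```

```text
t22.38 seat mm [-45.94  30.06  21.92] th 4.0 yaw -0.0 F [-0.13  0.12 -0.7 ] gap -0.005
[-46.6   30.09  23.97]
touch True t24.13 seat mm [-44.88  29.92  -1.87] th 3.9 yaw -0.0 F [1.08 0.81 3.78] gap 0.000
[-45.54  29.94   0.18]
press True t24.50 seat mm [-44.84  29.92  -2.03] th 3.9 yaw -0.0 F [ 0.1  -0.25  6.91] gap -0.000
[-4.550e+01  2.995e+01  2.000e-02]
 t24.60 seat mm [-44.82  29.92  -1.99] th 3.9 yaw -0.0 F [ 0.27 -0.11  6.93] gap -0.002
[-45.48  29.95   0.06]
```

View pics/w8.png

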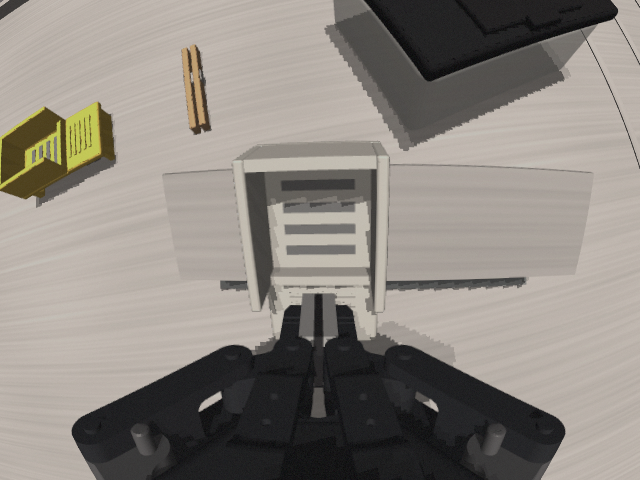

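View pics/s8.png

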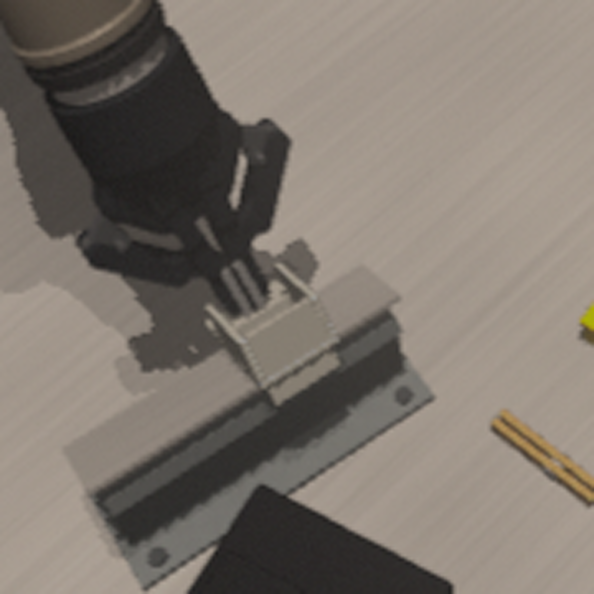

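```bash
python3 - <<'E'
import cv2
a=cv2.imread("pics/w8.png")[135:345,225:400]
cv2.imwrite("pics/w8c.png",cv2.resize(a,None,fx=2.85,fy=2.85,interpolation=cv2.INTER_CUBIC))
E
```

```text
(no output)
```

View pics/w8c.png

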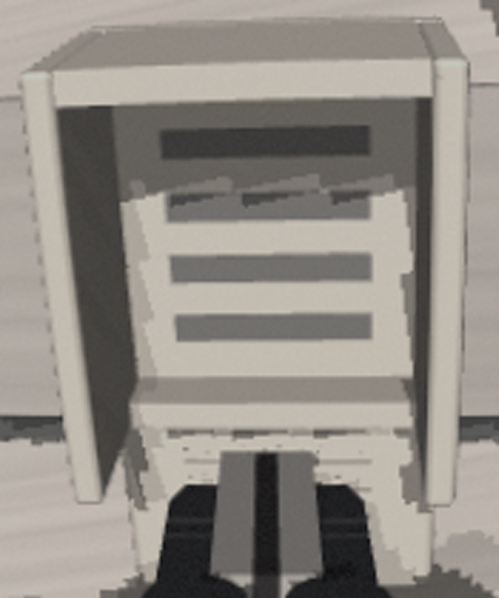

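```bash
python3 - <<'E'
from h import *
tool=toolpose(); k=2.85; o=[225,135]
uv=np.array([(22,72),(468,58),(80,503),(452,506),(132,378),(412,376)])/k+o
P=np.array([(31,24,32),(31,-24,32),(-24,24,32),(-24,-24,32),(-20,20,12),(-20,-20,12)])/1e3
def f(q):
    W=(P@Rot.from_euler('zy',[q[3],q[4]],degrees=True).as_matrix().T+np.array(q[:3])/1e3)@SR.T+SO
    return (proj("wrist",W,tool)-uv).ravel()
r=least_squares(f,[-3,30,-6,0,1.]); print("holder sx sy sz yaw th",r.x.round(2),r.fun.round(1).tolist())
uvr=np.array([(164,175),(592,173),(576,274),(180,278)])
Pr=np.array([(20,95,0),(20,-95,0),(-30,-95,0),(-30,95,0)])/1e3
def g(q):
    W=(Pr@Rot.from_euler('zy',[q[3],q[4]],degrees=True).as_matrix().T+np.array(q[:3])/1e3)@SR.T+SO
    return (proj("wrist",W,tool)-uvr).ravel()
r=least_squares(g,[0,0,-4,0,0]); print("rail x y z yaw th",r.x.round(2),r.fun.round(1).tolist())
E
```

```text
holder sx sy sz yaw th [-3.5  31.34 -7.24  2.06 -5.41] [-0.4, 1.5, 3.7, 0.2, -0.2, -1.0, 1.1, -6.8, -3.3, 4.5, -2.2, 1.6]
rail x y z yaw th [-2.36 -3.5  -2.46  0.76 -0.01] [-0.1, -4.1, 1.0, 1.5, -2.7, -2.6, 0.7, 5.2]
```

```bash
python3 - <<'E'
from h import *
r=robot.line_to(*tp(-45.5,30,-5),velocity=.003,f_stop=4.5); st("press %s"%r); print(tipnow())
robot.pause(.15); st(); print(tipnow())
E
```

```text
press True t25.18 seat mm [-44.87  29.89  -1.99] th 3.9 yaw -0.0 F [ 0.82 -0.05  6.18] gap -0.001
[-45.53  29.92   0.06]
 t25.32 seat mm [-44.85  29.93  -1.96] th 3.9 yaw -0.0 F [-0.81  0.21  4.94] gap -0.003
[-45.51  29.95   0.09]
```

```bash
python3 - <<'E'
from h import *
robot.line_to(*tp(-45.5,30,5),velocity=.02); robot.pause(.2); st("up"); print(tipnow())
im=vision.grab_frame("scene"); cv2.imwrite("pics/s9.png",cv2.resize(im[230:410,160:340],None,fx=3.3,fy=3.3,interpolation=cv2.INTER_CUBIC)[:,:,::-1])
r=robot.line_to(*tp(-45.5,30,-4),velocity=.006,f_stop=11); st("press %s"%r); print(tipnow())
robot.pause(.1); st(); print(tipnow())
E
```

```text
up t25.93 seat mm [-45.08  29.98   2.83] th 4.0 yaw -0.0 F [0.19 0.44 0.14] gap 0.002
[-45.74  30.     4.88]
press True t26.93 seat mm [-44.99  29.87  -2.02] th 4.0 yaw -0.0 F [-0.02  0.4   7.18] gap -0.000
[-4.565e+01  2.990e+01  3.000e-02]
 t27.02 seat mm [-45.02  29.86  -2.  ] th 3.9 yaw -0.0 F [0.21 0.92 5.99] gap -0.003
[-45.68  29.89   0.05]
```

View pics/s9.png

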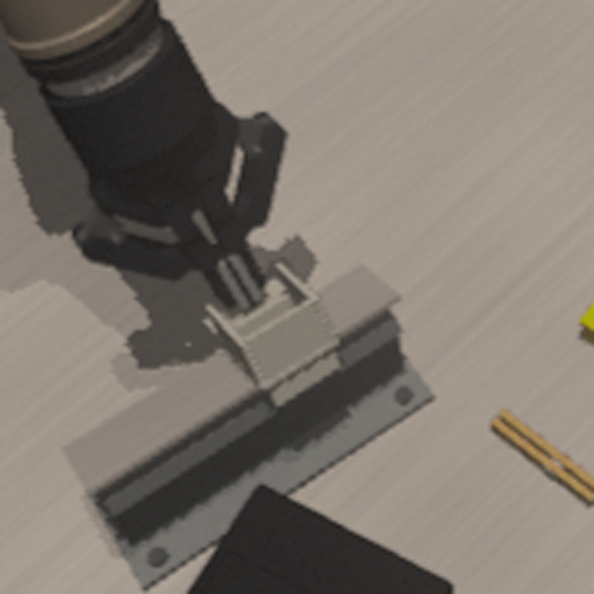

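```bash
python3 - <<'E'
from h import *
robot.line_to(*tp(-45.5,30,6),velocity=.03); robot.pause(.25); st("up"); print(tipnow())
r=robot.line_to(*tp(-45.5,30,-3),velocity=.008,f_stop=1.6); st("touch %s"%r); print(tipnow())
robot.line_to(*tp(-45.5,30,25),velocity=.06)
robot.line_to(*tp(-70,30,90),velocity=.15); robot.pause(.2)
st("away")
p,R=toolpose(); np.savez("w10.npz",p=p,R=R)
im=vision.grab_frame("wrist"); cv2.imwrite("pics/w10.png",im[:,:,::-1])
im=vision.grab_frame("scene"); cv2.imwrite("pics/s10.png",cv2.resize(im[230:410,160:340],None,fx=3.3,fy=3.3,interpolation=cv2.INTER_CUBIC)[:,:,::-1])
E
```

```text
up t27.65 seat mm [-45.09  29.98   3.81] th 4.0 yaw -0.0 F [ 0.49 -0.12 -0.02] gap 0.002
[-45.75  30.01   5.86]
touch True t28.38 seat mm [-45.1   29.89  -1.8 ] th 3.9 yaw -0.0 F [ 1.09 -0.21  2.88] gap 0.000
[-45.76  29.92   0.25]
away t29.77 seat mm [-69.62  30.    87.21] th 4.0 yaw -0.0 F [0.21 0.07 0.02] gap -0.004
```

View pics/w10.png

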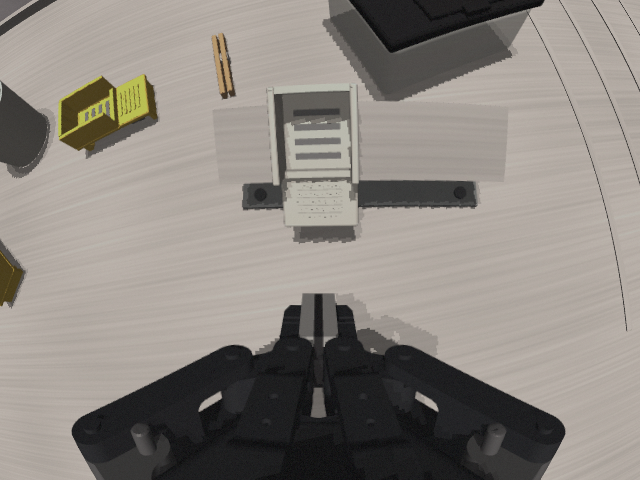

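View pics/s10.png

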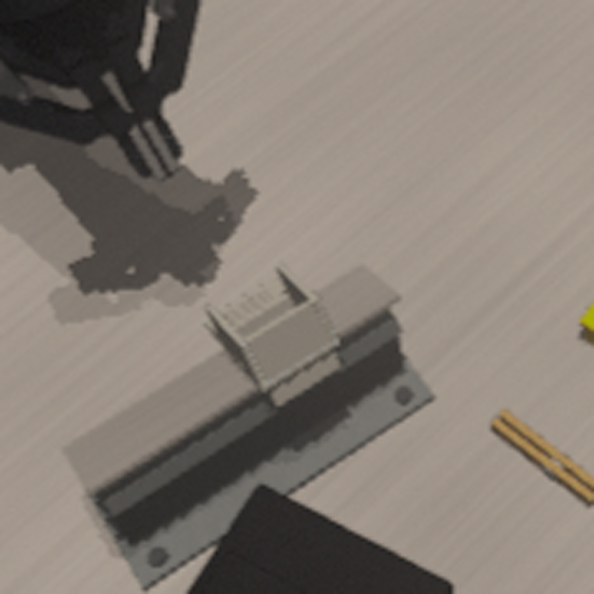

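```bash
python3 - <<'E'
from h import *
robot.line_to(*tp(-20,-30,30),velocity=.2)
robot.line_to(*tp(-20,-30,4),velocity=.06); robot.pause(.25); st("over"); print(tipnow())
r=robot.line_to(*tp(-20,-30,-12),velocity=.008,f_stop=1.6); st("touch %s"%r); print(tipnow())
robot.line_to(*tp(-20,-30,40),velocity=.1); print(robot.current_time_s())
E
```

```text
over t31.34 seat mm [-19.01 -30.16   2.2 ] th 3.9 yaw -0.0 F [ 0.61 -0.19 -0.07] gap 0.003
[-19.67 -30.13   4.25]
touch True t32.17 seat mm [-19.41 -30.05  -2.16] th 3.9 yaw -0.0 F [0.69 1.2  4.66] gap 0.003
[-20.07 -30.03  -0.11]
32.725
```

```bash
python3 - <<'E'
import cv2
a=cv2.imread("pics/w10.png")[70:250,200:380]
cv2.imwrite("pics/w10c.png",cv2.resize(a,None,fx=3.3,fy=3.3,interpolation=cv2.INTER_CUBIC))
a=cv2.imread("pics/w10.png")[70:220,380:520]
cv2.imwrite("pics/w10d.png",cv2.resize(a,None,fx=3.3,fy=3.3,interpolation=cv2.INTER_CUBIC))
E
```

```text
(no output)
```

View pics/w10c.png

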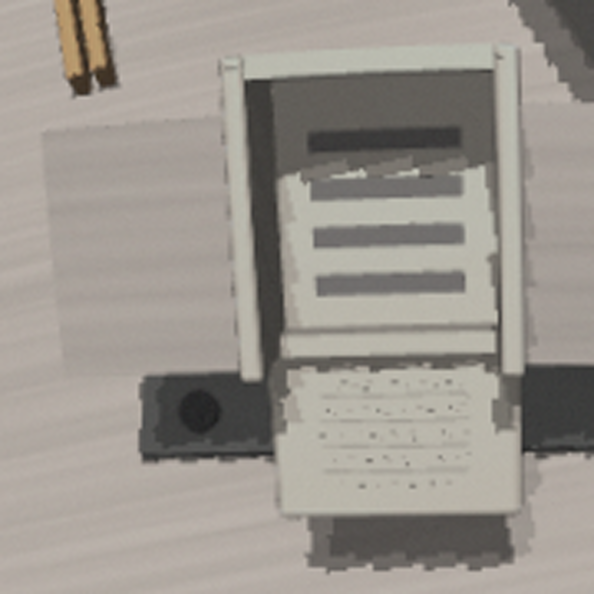

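View pics/w10d.png

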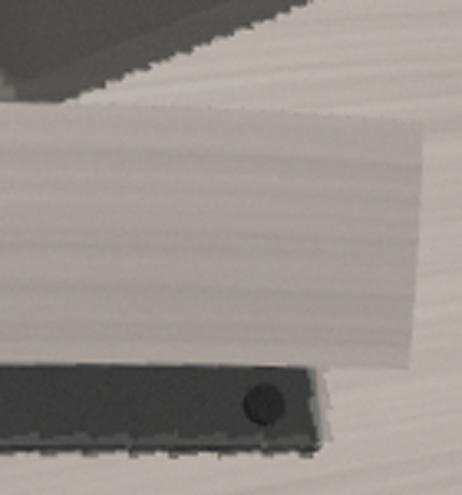

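```bash
cat > fit.py <<'E'
from h import *
P=np.array([(31,24,32),(31,-24,32),(-24,24,32),(-24,-24,32),(-58,24,6),(-58,-24,6)])/1e3
Pr=np.array([(20,95,0),(20,-95,0),(-30,-95,0),(-30,95,0)])/1e3
def fit(tool,uvr,uv,sig=1.0,rail_z=None):
    def res(q):
        p,R=tool; R2=R@Rot.from_rotvec(np.radians(q[9:12])).as_matrix()
        Wr=(Pr@Rot.from_euler('z',q[3],degrees=True).as_matrix().T+np.array(q[:3])/1e3)@SR.T+SO
        Rr=SR@Rot.from_euler('z',q[3],degrees=True).as_matrix()
        # holder relative to the rail frame
        h=np.array([q[4],q[5],q[6]])/1e3; W=(P@Rot.from_euler('zy',[q[7],q[8]],degrees=True).as_matrix().T+h)@Rr.T+SO+SR@(np.array(q[:3])/1e3)
        a=[(proj("wrist",Wr,(p,R2))-uvr).ravel(),(proj("wrist",W,(p,R2))-uv).ravel(),q[9:12]/np.array([sig]*3)]
        if rail_z is not None: a.append([(q[2]-rail_z)/.5])
        return np.concatenate(a)
    best=None
    for th in (-15,0,15):
        r=least_squares(res,np.array([0,0,-2,0,0,30,0,0,th,0,0,0.]))
        print("rail",r.x[:4].round(2),"| holder rel rail x y z yaw th",r.x[4:9].round(2),"| rot",r.x[9:].round(2),"cost %.2f"%r.cost, r.fun[:20].round(1).tolist() if th==0 else "")
E
python3 - <<'E'
from fit import *
d=np.load("w10.npz"); tool=(d["p"],d["R"])
uvr=np.array([(213,109.4),(507.9,107),(503.6,181.8),(219.1,183)])
uv=np.array([(266.7,87.6),(357,84.2),(273.3,185.5),(358.5,183),(284.8,226.4),(357.9,225.2)])
fit(tool,uvr,uv); fit(tool,uvr,uv,rail_z=-1.)
E
```

```text
rail [-2.96  5.11 -5.18  1.83] | holder rel rail x y z yaw th [-1.82 30.51 -4.16  0.76 -0.44] | rot [ 2.63  0.01 -0.18] cost 7.68 
rail [-2.96  5.11 -5.18  1.83] | holder rel rail x y z yaw th [-1.82 30.51 -4.16  0.76 -0.44] | rot [ 2.63  0.01 -0.18] cost 7.68 [-0.1, -1.2, 0.1, 0.5, -0.4, -0.6, 0.3, 1.3, 0.3, 0.4, -0.1, -0.6, 0.6, 0.5, 0.8, -0.2, -0.9, 0.5, -0.9, -0.6]
rail [-2.96  5.11 -5.18  1.83] | holder rel rail x y z yaw th [-1.82 30.51 -4.16  0.76 -0.44] | rot [ 2.63  0.01 -0.18] cost 7.68 
rail [ 0.37  3.2  -1.45  1.71] | holder rel rail x y z yaw th [-1.95 31.22 -6.16  0.95 -2.02] | rot [ 1.89  1.64 -0.11] cost 11.54 
rail [ 0.37  3.2  -1.45  1.71] | holder rel rail x y z yaw th [-1.95 31.22 -6.16  0.95 -2.02] | rot [ 1.89  1.64 -0.11] cost 11.54 [-0.5, -1.8, 0.5, 0.4, 0.8, -0.4, -0.7, 2.0, 0.3, 0.5, -0.1, -0.6, 0.8, 0.6, 1.0, -0.4, -1.2, 0.7, -1.2, -0.8]
rail [ 0.37  3.2  -1.45  1.71] | holder rel rail x y z yaw th [-1.95 31.22 -6.16  0.95 -2.02] | rot [ 1.89  1.64 -0.11] cost 11.54
```

```bash
cat > fit.py <<'E'
from h import *
P=np.array([(31,24,32),(31,-24,32),(-24,24,32),(-24,-24,32),(-58,24,6),(-58,-24,6)])/1e3
Pr=np.array([(20,95,0),(20,-95,0),(-30,-95,0),(-30,95,0)])/1e3
def fit(tool,uvr,uv,sig=1.0,rail_z=None,P=P):
    def res(q):
        p,R=tool; R2=R@Rot.from_rotvec(np.radians(q[9:12])).as_matrix()
        Rr=Rot.from_euler('zy',[-11+q[3],-30],degrees=True).as_matrix(); o=SO+SR@(np.array(q[:3])/1e3)
        Wr=Pr@Rr.T+o
        h=np.array([q[4],q[5],q[6]])/1e3; W=(P@Rot.from_euler('zy',[q[7],q[8]],degrees=True).as_matrix().T+h)@Rr.T+o
        a=[(proj("wrist",Wr,(p,R2))-uvr).ravel(),(proj("wrist",W,(p,R2))-uv).ravel(),q[9:12]/np.array([sig]*3)]
        if rail_z is not None: a.append([(q[2]-rail_z)/.5])
        return np.concatenate(a)
    r=least_squares(res,np.array([0,0,-2,0,0,30,0,0,0,0,0,0.]))
    print("rail x y z dhead",r.x[:4].round(2),"| holder rel rail x y z yaw th",r.x[4:9].round(2),"| rot",r.x[9:].round(2),"cost %.2f"%r.cost, r.fun[:20].round(1).tolist())
    return r.x
E
python3 - <<'E'
from fit import *
d=np.load("w10.npz"); tool=(d["p"],d["R"])
uvr=np.array([(213,109.4),(507.9,107),(503.6,181.8),(219.1,183)])
uv=np.array([(266.7,87.6),(357,84.2),(273.3,185.5),(358.5,183),(284.8,226.4),(357.9,225.2)])
for s in (.01,.3,1): fit(tool,uvr,uv,s)
fit(tool,uvr,uv,.3,rail_z=-1.)
print(tool[0],Rot.from_matrix(tool[1]).as_euler('xyz',degrees=True), tp(-70,30,90))
E
```

```text
rail x y z dhead [-2.8  -1.62 -2.75  1.57] | holder rel rail x y z yaw th [-2.17 33.01 -6.94  1.35 -0.22] | rot [ 0. -0. -0.] cost 14.79 [-0.0, -2.1, 0.1, 0.9, -0.6, -1.1, 0.3, 2.3, 0.5, 0.6, -0.0, -0.7, 1.3, 1.0, 1.5, -0.9, -1.8, 1.3, -1.9, -1.3]
rail x y z dhead [-2.84 -0.5  -3.22  1.61] | holder rel rail x y z yaw th [-2.1  32.6  -6.43  1.25 -0.25] | rot [ 0.44 -0.01 -0.03] cost 13.58 [-0.0, -2.0, 0.1, 0.9, -0.6, -1.1, 0.3, 2.1, 0.4, 0.6, -0.0, -0.7, 1.2, 0.9, 1.4, -0.8, -1.7, 1.2, -1.7, -1.2]
rail x y z dhead [-2.96  5.11 -5.18  1.83] | holder rel rail x y z yaw th [-1.82 30.51 -4.16  0.76 -0.44] | rot [ 2.63  0.01 -0.18] cost 7.68 [-0.1, -1.2, 0.1, 0.5, -0.4, -0.6, 0.3, 1.3, 0.3, 0.4, -0.1, -0.6, 0.6, 0.5, 0.8, -0.2, -0.9, 0.5, -0.9, -0.6]
rail x y z dhead [-2.34 -0.83 -1.48  1.59] | holder rel rail x y z yaw th [-2.25 32.67 -7.99  1.29 -0.42] | rot [ 0.28  0.18 -0.02] cost 15.69 [-0.7, -2.2, 0.9, 0.8, 0.3, -0.8, -0.4, 2.5, 0.4, 0.6, -0.0, -0.7, 1.2, 1.0, 1.4, -0.8, -1.7, 1.2, -1.8, -1.2]
[ 0.49815673 -0.09012254  0.14096143] [-174.69516506  -25.41510758  -12.18812416] ([np.float64(0.49799706816881284), np.float64(-0.09019455482021195), np.float64(0.14172696863766526)], [np.float64(-174.68315323192905), np.float64(-25.487681604413662), np.float64(-12.203298205386805)])
```

```bash
cat > fit2.py <<'E'
from h import *
P=np.array([(31,24,32),(31,-24,32),(-24,24,32),(-24,-24,32),(-58,24,6),(-58,-24,6)])/1e3
Pr=np.array([(20,95,0),(20,-95,0),(-30,-95,0),(-30,95,0)])/1e3
def fit2(tool,uvr,uv=None):
    def res(q):
        Rr=Rot.from_euler('zyx',[-11+q[3],-30+q[5],q[4]],degrees=True).as_matrix(); o=SO+SR@(np.array(q[:3])/1e3)
        return (proj("wrist",Pr@Rr.T+o,tool)-uvr).ravel()
    for mask in ([0,1,2,3],[0,1,2,3,4],[0,1,2,3,4,5]):
        def r2(v):
            q=np.zeros(6); q[2]=-2; q[mask]=v; return res(q)
        v0=np.zeros(len(mask)); r=least_squares(r2,v0); print("rail x y z dhead roll dslope",r.x.round(2),"cost %.2f"%r.cost,r.fun.round(1).tolist())
    if uv is not None:
        def res3(q):
            W=(P@Rot.from_euler('zyx',[q[3],q[4],q[5]],degrees=True).as_matrix().T+q[:3]/1e3)@SR.T+SO
            return (proj("wrist",W,tool)-uv).ravel()
        r=least_squares(res3,np.array([0,30,-5,0,0,0.])); print("holder in my seat: x y z yaw th roll",r.x.round(2),"cost %.2f"%r.cost,r.fun.round(1).tolist())
E
python3 - <<'E'
from fit2 import *
d=np.load("w10.npz"); tool=(d["p"],d["R"])
uvr=np.array([(213,109.4),(507.9,107),(503.6,181.8),(219.1,183)])
uv=np.array([(266.7,87.6),(357,84.2),(273.3,185.5),(358.5,183),(284.8,226.4),(357.9,225.2)])
fit2(tool,uvr,uv)
d=np.load("w3.npz"); fit2((d["p"],d["R"]),np.array([(201,169.5),(531.9,177.1),(508.1,240),(215.7,237.1)]))
E
```

```text
rail x y z dhead roll dslope [-2.8  -1.62 -2.75  1.57] cost 6.17 [-0.0, -2.1, 0.1, 0.9, -0.6, -1.1, 0.3, 2.3]
rail x y z dhead roll dslope [-3.15  1.97 -4.6  -1.15 -6.66] cost 0.59 [-0.5, -0.3, 0.4, -0.1, -0.5, 0.1, 0.6, 0.2]
rail x y z dhead roll dslope [-3.1   2.15 -4.81 -1.09 -6.6   1.64] cost 0.25 [-0.1, -0.3, -0.1, -0.3, -0.1, 0.3, 0.3, 0.3]
holder in my seat: x y z yaw th roll [-5.68 29.28 -9.22  2.3  -0.58 -4.86] cost 0.41 [0.3, 0.2, -0.3, -0.5, 0.1, -0.1, 0.2, 0.4, -0.1, -0.2, -0.2, 0.1]
rail x y z dhead roll dslope [-0.73 -2.37 -0.65 -0.95] cost 14.02 [1.7, -1.8, 1.3, 0.0, -2.1, -1.5, -1.4, 3.4]
rail x y z dhead roll dslope [-2.97  1.15 -3.73 -0.59 -5.58] cost 0.70 [-0.4, 0.1, 0.6, 0.3, -0.7, -0.4, 0.5, -0.0]
rail x y z dhead roll dslope [-3.11  1.39 -3.99 -0.45 -5.73  0.94] cost 0.32 [-0.3, -0.2, 0.2, -0.1, -0.4, 0.1, 0.5, 0.2]
```

```bash
python3 - <<'E'
from h import *
robot.line_to(*tp(-20,-14,40),velocity=.15)
robot.line_to(*tp(-20,-14,4),velocity=.1); robot.pause(.2)
r=robot.line_to(*tp(-20,-14,-8),velocity=.008,f_stop=1.6); st("touch %s"%r); print(tipnow())
robot.line_to(*tp(-20,-14,50),velocity=.2); 
robot.line_to(*tp(-20,76,50),velocity=.2)
robot.line_to(*tp(-20,76,0),velocity=.1); robot.pause(.2); st()
r=robot.line_to(*tp(-20,76,-16),velocity=.008,f_stop=1.6); st("touch %s"%r); print(tipnow())
robot.line_to(*tp(-20,76,10),velocity=.1); print(robot.current_time_s())
E
```

```text
touch True t34.51 seat mm [-19.41 -14.06  -3.57] th 3.9 yaw -0.0 F [0.69 1.7  4.18] gap 0.004
[-20.07 -14.03  -1.52]
 t36.37 seat mm [-18.66  75.93  -1.47] th 3.8 yaw -0.0 F [ 0.35 -0.83 -0.08] gap 0.001
touch True t37.55 seat mm [-19.48  75.91 -11.42] th 3.9 yaw -0.0 F [0.83 0.1  3.5 ] gap -0.002
[-20.14  75.94  -9.37]
37.9
```

```bash
python3 - <<'E'
from h import *
robot.line_to(*tp(-40,60,110),velocity=.2); robot.pause(.3); st()
im=vision.grab_frame("scene"); cv2.imwrite("pics/s11.png",im[:,:,::-1])
im2=vision.grab_frame("top"); cv2.imwrite("pics/t11.png",cv2.resize(im2[150:300,240:500],None,fx=3,fy=3)[:,:,::-1])
p,R=toolpose(); np.savez("w11.npz",p=p,R=R); im=vision.grab_frame("wrist"); cv2.imwrite("pics/w11.png",im[:,:,::-1])
E
```

```text
t38.87 seat mm [-39.98  60.06 107.09] th 4.0 yaw -0.0 F [ 0.71  0.36 -0.13] gap 0.001
```

View pics/s11.png

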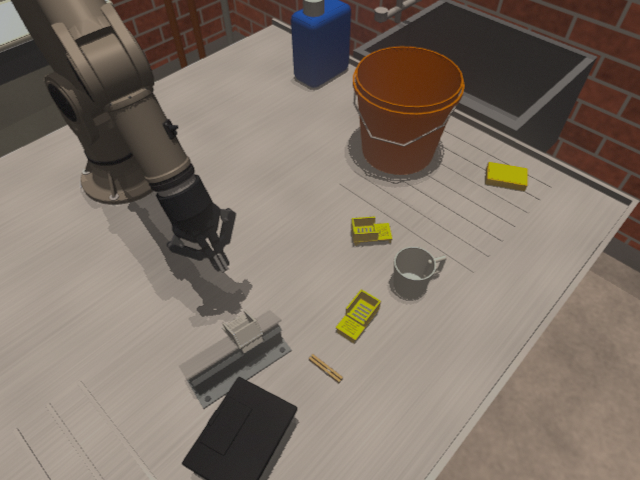

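View pics/w11.png

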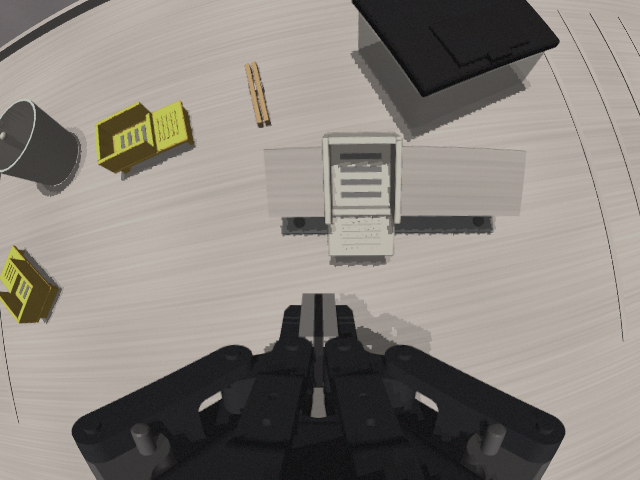

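```bash
python3 - <<'E'
from fit import *
d=np.load("w10.npz"); tool=(d["p"],d["R"])
uvr=np.array([(213,109.4),(507.9,107),(503.6,181.8),(219.1,183)])
uv=np.array([(266.7,87.6),(357,84.2),(273.3,185.5),(358.5,183),(284.8,226.4),(357.9,225.2)])
fit(tool,uvr,uv,6.)
E
```

```text
rail x y z dhead [-2.47 11.5  -6.39  2.05] | holder rel rail x y z yaw th [-1.59 28.   -2.1   0.21 -0.89] | rot [ 5.08  0.31 -0.35] cost 1.16 [-0.1, -0.6, -0.0, -0.1, -0.1, 0.1, 0.3, 0.5, 0.3, 0.2, -0.3, -0.5, 0.1, -0.1, 0.1, 0.5, -0.0, -0.2, -0.1, 0.1]
```

```bash
python3 - <<'E'
from h import *
workorder.close_job(); print(robot.current_time_s())
E
```

```text
the job is handed in; nothing more can be done
the job is handed in; nothing more can be done
```

The white holder is mounted on the rail about 30 mm left of its middle. The job was handed in at about 39 s of the 54 s allowed, but `close_job()` gives no verdict, so this rests on my own checks.

**What I did**
- I gripped the white holder across its tray with 30 N and touched the strip with the hook's leg to find its height.
- I touched the strip's upper edge with the tip of the lip, then lowered the holder and slid the lip under. It went 7.7 mm further in than at the edge touch, with the foot end raised about 24°.
- I tilted the foot end down to about 15° and let go.
- I then pressed the tab with the closed fingertips. The highest stop threshold I set was 11 N, and readings on the tool stayed around 7 N.

**Last checks**
- **Flat and clipped:** a light touch (about 3 N) found the tab 5.6 mm above the strip plane, against 6.0 mm expected when flat. Earlier presses on the tab were rigid and always stopped at the same height, so the clip is taken as home; I could not see it.
- **Position:** the camera fit puts the holder within 1° of the rail in tilt and heading, and about 1.6 mm down the slope from the rail's middle.
- **Surroundings:** the bucket, clothespin, cup, tub and yellow look-alikes look unmoved in the last scene picture, and the arm is clear of everything.

**What disagreed**
- **Rail lean:** touches and camera both show the strip sloping about 5° along its length in my frame, which I had not modelled. The holder appears to lie flat on it and share that lean. If the nominal rail frame does not lean too, the 4.5° flatness limit would not be met.
- **No snap felt:** in the first press the tool went down to the flat height before the 2 N stop triggered, so I never saw a separate snap force.
- **Holder height:** the camera put the underside 2 mm or more below the strip's top face, which is impossible, so I trusted the touch readings for height.

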